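# Fit the figurine chuck and set the decorating wheel's speed lever

## Task

Get the decorating wheel ready: first lower the rectangular-footed wooden chuck into the rectangular socket on the wheel head and press it fully home, without dropping it; then move the speed lever under the hand-rest until it lines up with the set pointer beside it, and leave it there. Do not shift the pointer, and do not disturb the other things on the table.

Things in the scene. Friction and masses are not known exactly. Their poses are not given: they have to be found in the camera images.
- wheel: Decorating wheel, fixed and braked (does not turn): grey round motor base, 200 mm aluminium head, and on it a plywood socket block 104 (x) x 124 (y) mm, its top 85 mm above the table, with a rectangular recess 63 (x) x 83 (y) x 12 mm deep, open upward, on the wheel axis. Origin: on the table on the wheel axis; x, y along the recess's short and long sides, z up.
- wheel_seat (a point): Centre of the recess floor, on the wheel axis 73 mm above the table; the recess mouth is 12 mm higher.
- chuck: Loose wooden chuck, about 150 g: rectangular foot 60 (x) x 80 (y) x 12 mm, on its middle an upright grip block 24 (x) x 44 (y) mm from 12 to 57 mm. Origin: centre of its underside; x along the short side of the foot and the thin side of the block, z up. Fits the socket either way round with 1.5 mm to spare each side; fully home its foot is flush with the socket's top.
- stand: Fixed speed control: grey box 110 (x) x 170 (y) x 50 mm with a lever on top, under a wooden hand-rest plank (x 0 to 50, y -170 to 170, z 275 to 293 mm) on two 16 mm posts at x 25, y +-150 mm. The plank overhangs the knob: come in tilted about 35 degrees from the robot's side (-x). Origin: centre of the box's underside; x away from the robot, y along the lever's swing, z up.
- lever_hinge (a point): Hinge of the lever and of the pointer: 55 mm above the stand's origin; the hinge axis runs along the stand's x.
- lever_knob (a point): Centre of the lever's black ball knob (26 mm diameter), 110 mm from the hinge at the end of a 10 mm rod. Its z axis points along the lever, away from the hinge.
- lever (a joint): Lever angle in rad: 0 upright, positive leans to the stand's +y, negative to -y; stops at +-0.75. It is stiff and stays where it is left; about 2 N at the knob moves it. It starts on the negative side.
- pointer (a joint): Set pointer angle in rad, on the same hinge and with the same meaning as the lever's angle: the angle wanted for the lever. White-painted steel blade 8 mm wide with a diamond-shaped tip 18 mm wide, 4 mm thick, 16 mm beyond the lever (stand +x), shorter than the lever; it is to be left alone.
- pointer_tip (a point): Tip of the set pointer, 69 mm from the hinge and 16 mm to the stand's +x of the lever. Its z axis points along the pointer, away from the hinge.
- round_chuck: Bystander: another loose wooden chuck, round foot 80 mm across and 12 mm thick, round grip 30 mm across up to 57 mm. It does not fit the socket. Origin: centre of its underside.
- glaze_jar: Bystander: jar 60 mm across, 70 mm tall. Origin: centre of its underside.
- brush_pot: Bystander: terracotta pot 70 mm across, 90 mm tall, with brushes up to 195 mm. Origin: centre of its underside.
- figurine: Bystander: terracotta gnome 60 mm across, 120 mm tall. Origin: centre of its underside.
- rib: Bystander: dark wooden rib lying flat, 45 x 90 x 7 mm. Origin: centre of its underside.
There are look-alikes about, which are no part of the job. Leave any green or turquoise look-alike of the chuck alone.

How it is judged:
By the outcome, as a careful person would: the job done as asked, in the order asked, and still so for the second after the job is handed in, with the robot touching nothing.
It also fails if it takes over 67 s, if anything falls off the work surface, if the arm or the gripper's body presses on something with over 40 N, if the wrist force passes 120 N, or if a joint passes its speed limit or range.

## Robot

A 7-joint arm with a two-finger parallel gripper is mounted at the origin on the work surface. World frame = base frame: x ahead of the robot, y to its left, z up, the work surface at z = 0. Lengths are in m, angles in rad, forces in N, time in s.
With the tool pointing down it reaches from about 0.425 to 0.875 m from the base axis. Payload 8.4 kg.
Tool frame: the origin (TCP) lies between the finger pads; the fingertips stand 11 mm ahead of it and the grasp point (between the pads) lies 8 mm behind it (r.nose_length is the distance from the TCP to the fingertips, in m); z points along the fingers, y is the line along which they close (so a half turn about z gives the same grasp; the last joint's range is limited). The gripper opens to 85 mm and grips with 20 to 120 N. Pads are 22 mm wide; open, the fingers measure 114 mm over their backs; the gripper's body (76 mm by 85 mm) begins 54 mm behind the grasp point. The pads swing forward as they close: fully open they stand 13 mm farther back than shut.
Start: joints at [-1.316, 0.333, 0.04, 1.465, -0.013, 1.343, -0.059], TCP at [0.225, 0.61, 0.242] pointing down, gripper open.
Joint ranges: [-2.58, 2.58], [-0.38, 2.09], [-1.3, 1.39], [0.25, 2.4], [-1.5, 4.64], [0.08, 2.09], [-2.65, 2.65]. Speed limits (rad/s): [2.22, 2.22, 2.79, 2.79, 3.14, 3.14, 3.14].

## Interface

Orientations are given as a unit quaternion [w, x, y, z].
In Python, from cell import r gives the robot as it stands.
- The arm moves only by the tool move_arm, never from a script. Its argument "motion" is one flat list of numbers, 7 for each row, row after row: the opening, from -1 (shut) to 1 (fully open), then the shift along the tool's x, y, z in units of 0.025 m (1.0 is 0.025 m), then the turn, a rotation vector about the tool's x, y, z in units of 0.1 rad (1.0 is 0.1 rad). In form: [gripper, x, y, z, rx, ry, rz, gripper, x, y, z, rx, ry, rz, ...]. A call has 1 to 12 rows; each row shifts and turns the commanded pose from where the row before left it, along the tool's axes as they then stand; what a row does not reach is not made up. A row lasts 1/12 s, in which the tool goes at most 41.7 mm and 7.16 degrees, less where a joint would pass 70% of its speed; a pose out of reach is approached as far as the arm can. A call with a number of a shift or a turn outside -1 to 1 is refused whole. A call with a gripper value outside its range is refused whole. The fingers move at their own pace and stop on an object; the grip force is fixed at half the most. Time passes only in rows, so rows that do not move let the fingers close. It gives the time, the measured TCP pose, the force, the opening and the grip force at its end, in the units of the state.
- r.get_obs(): the state, without advancing time (a new reading comes with each control period).
- r.capture(name): name is "side" or "top" or "wrist"; returns a dict with "image" (400x640x3 uint8, red, green, blue), "intrinsics" (3x3 intrinsics, pixels), "distortion" ([k1, k2, p1, p2, k3] as OpenCV has them; the pictures are not rectified), "world_from_camera" (4x4, takes a point from camera to world coordinates); the wrist camera has in their place "hand_eye" (4x4, takes a point from camera to tool coordinates, whose origin is the TCP and whose axes are the flange's). Camera axes: x right, y up, looking along -z (the intrinsics and any distortion apply to the point x, -y, -z); pixel columns grow to the right and rows downward; lengths in m; the calibration is good to about 2 mm. A picture is of the moment at which its call begins: read the wrist's pose just before it. There is no depth.
- r.hand_in(): hands the job in; it is judged then, once.
The state is a dict: "time_s": time; "joint_pos": joint angles; "dq": joint speeds; "joint_torque": joint torques, N m; "eef_pos": TCP position; "eef_rot": TCP orientation; "wrist_force": force on the tool from outside, world axes, zero at the start; "moment": the same for the moment, N m; "opening": opening from 0.0 (shut) to 1.0 (fully open); "gripper_force": force on a finger pad.
Only numpy, scipy, OpenCV 4.12 (cv2) and the standard library are available. Lean on these libraries where they do the work, as an engineer would, in place of code of your own. Each camera call takes 0.05 s, during which the arm holds its last target. There are 200 camera calls.

## Working session

There is one attempt and no reset: what is moved stays moved. The work goes in short steps, Python scripts to look and compute and a tool call to move; the robot and the scene stay as the last step left them, time stands still between calls to the robot, and variables do not carry over. Pictures are saved under pics/ and viewed, at most 10 in all, crops included, and the job is handed in when it is done.

Besides the shell and the picture viewer there is one more tool, called after "Request:" as name(argument=value, ...) on one line, values as JSON. move_arm: Moves the arm, as the interface text tells. Its arguments: {"type":"object","properties":{"motion":{"type":"array","items":{"type":"number","minimum":-1,"maximum":1}}},"required":["motion"]}

```bash
ls; mkdir -p pics
cat > h.py <<'E'
import numpy as np, cv2
from scipy.spatial.transform import Rotation as R
from cell import r
def shot(n):
    o=r.get_obs(); c=r.capture(n)
    if 'hand_eye' in c:
        T=np.eye(4); q=o['eef_rot']; T[:3,:3]=R.from_quat([q[1],q[2],q[3],q[0]]).as_matrix(); T[:3,3]=o['eef_pos']
        c['world_from_camera']=T@np.array(c['hand_eye'])
    return c
def ray(c,uv):
    p=cv2.undistortPoints(np.array(uv,float).reshape(-1,1,2),np.array(c['intrinsics']),np.array(c['distortion'])).reshape(-1,2)
    d=np.c_[p[:,0],-p[:,1],-np.ones(len(p))]; W=np.array(c['world_from_camera'])
    return W[:3,3], d@W[:3,:3].T
def onz(c,uv,z):
    o,d=ray(c,uv); return o+d*((z-o[2])/d[:,2])[:,None]
def tri(c1,u1,c2,u2):
    o1,d1=ray(c1,u1); o2,d2=ray(c2,u2); out=[]
    for a,b in zip(d1,d2):
        A=np.c_[a,-b]; s=np.linalg.lstsq(A,o2-o1,rcond=None)[0]
        p,q=o1+a*s[0],o2+b*s[1]; out.append(np.r_[(p+q)/2,np.linalg.norm(p-q)])
    return np.array(out)
def proj(c,P):
    W=np.linalg.inv(c['world_from_camera']); p=np.atleast_2d(P)@W[:3,:3].T+W[:3,3]
    p=p*[1,-1,-1]
    return cv2.projectPoints(p,np.zeros(3),np.zeros(3),np.array(c['intrinsics']),np.array(c['distortion']))[0].reshape(-1,2)
def save(c,f,crop=None,s=1):
    im=c['image'][:,:,::-1]
    if crop: x0,y0,x1,y1=crop; im=im[y0:y1,x0:x1]
    cv2.imwrite('pics/'+f,cv2.resize(im,None,fx=s,fy=s,interpolation=cv2.INTER_CUBIC))
E
python3 - <<'E'
from h import *
import pickle
S={n:shot(n) for n in ('top','side','wrist')}
pickle.dump(S,open('s0.pkl','wb'))
for n in S: save(S[n],n+'0.png',s=1.25); print(n,np.round(S[n]['world_from_camera'],3).tolist(), np.round(S[n]['intrinsics'],1).tolist())
E
```

```text
pics
top [[-0.002, 0.997, -0.076, 0.42], [-1.0, -0.004, -0.018, -0.037], [-0.018, 0.076, 0.997, 1.208], [0.0, 0.0, 0.0, 1.0]] [[433.9, 0.0, 322.1], [0.0, 433.9, 194.3], [0.0, 0.0, 1.0]]
side [[0.697, 0.358, -0.621, -0.398], [-0.717, 0.344, -0.607, -0.891], [-0.004, 0.868, 0.496, 0.816], [0.0, 0.0, 0.0, 1.0]] [[465.5, 0.0, 317.5], [0.0, 465.5, 199.2], [0.0, 0.0, 1.0]]
wrist [[0.347, -0.901, -0.259, 0.16], [0.938, 0.333, 0.098, 0.633], [-0.002, -0.277, 0.961, 0.374], [0.0, 0.0, 0.0, 1.0]] [[286.8, 0.0, 321.9], [0.0, 286.8, 199.4], [0.0, 0.0, 1.0]]
```

View pics/top0.png

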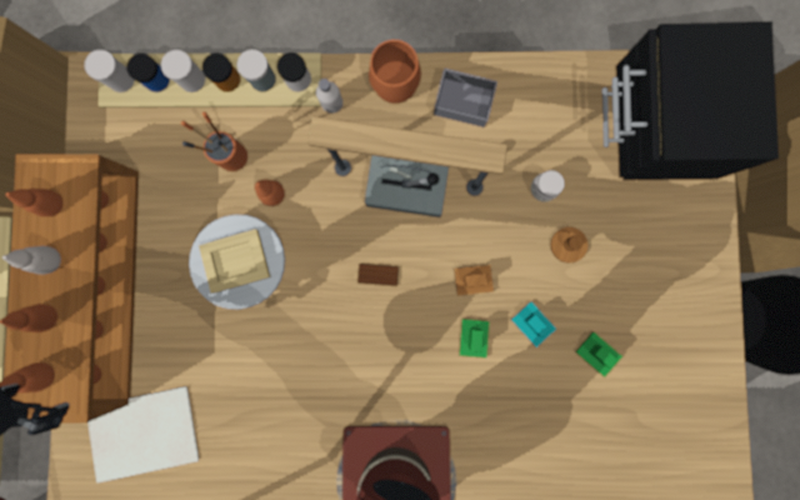

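View pics/side0.png

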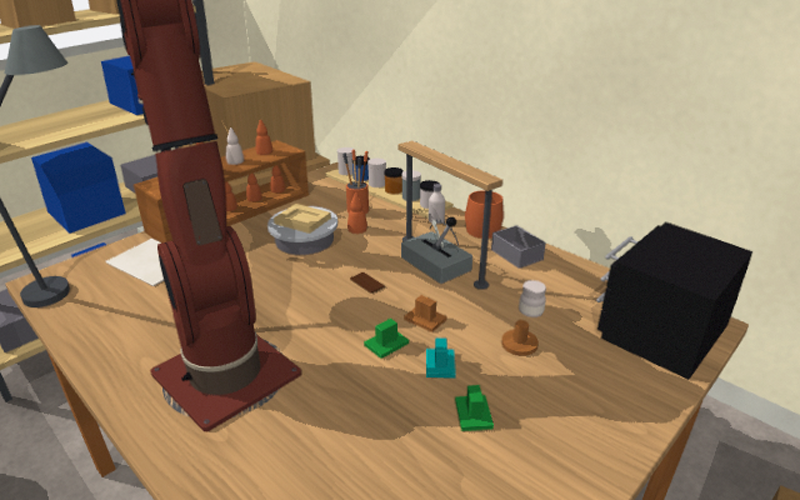

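The top view shows the brown chuck at about (473,279), the wheel socket at (236,260), the stand at (405,185) with the lever knob at (432,180), and the round chuck at (569,244). These are pixels at 1.25 scale. The side view shows the same chuck at (425,313), the socket at (304,218) and the knob at (451,222).

Run:
```python
from h import *
import pickle
S=pickle.load(open('s0.pkl','rb'))
def crop(n,x,y,w,h,s):
    im=S[n]['image'][y:y+h,x:x+w,::-1]; return cv2.resize(im,(w*s,h*s),interpolation=cv2.INTER_CUBIC)
a=crop('top',345,200,66,50,6);b=crop('side',310,230,66,50,6)
c=crop('top',285,110,66,50,6);d=crop('side',310,155,66,75,4)
e=crop('top',145,165,90,85,4);f=crop('side',205,150,80,60,4)
W=np.zeros((600,800,3),np.uint8)
for im,x,y in((a,0,0),(b,400,0),(e,0,300),(f,360,300)): 
    hh=min(im.shape[0],600-y);ww=min(im.shape[1],800-x);W[y:y+hh,x:x+ww]=im[:hh,:ww]
cv2.imwrite('pics/c1.png',W)
W=np.zeros((320,680,3),np.uint8);W[:300,:396]=c;W[:300,400:664]=d;cv2.imwrite('pics/c2.png',W)
```

```text
(no output)
```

View pics/c1.png

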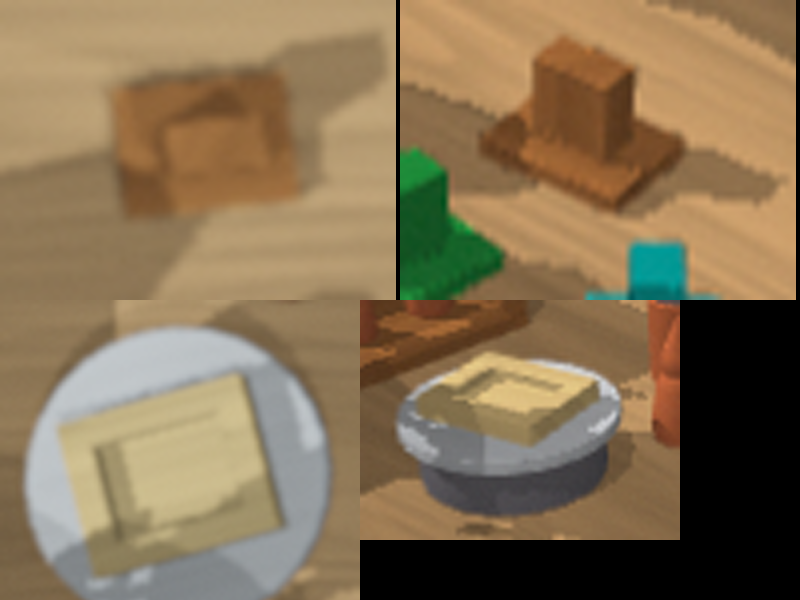

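View pics/c2.png

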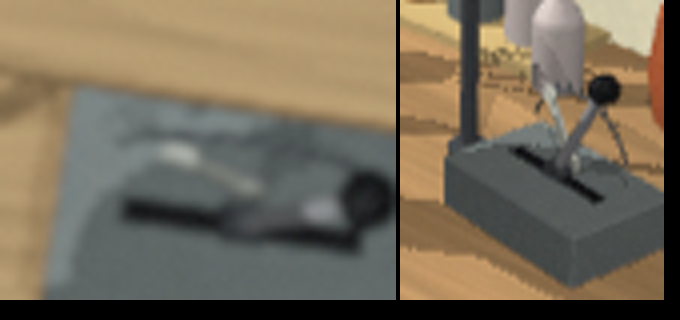

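c1 shows the chuck's foot and block corners in both views, and the socket block's corners. c2 shows the lever leaning right with its knob at (368,197), and the white pointer tip at (180,155) in top and about (540,75) in side.

Run:
```python
from h import *
import pickle
S=pickle.load(open('s0.pkl','rb'));t,s=S['top'],S['side']
f=lambda P,k,x,y:[((u+.5)/k-.5+x,(v+.5)/k-.5+y) for u,v in P]
np.set_printoptions(precision=4,suppress=True)
# order far-left(+x,+y), far-right, near-right, near-left in world from top
print('block',tri(t,f([(165,122),(265,118),(168,180)],6,345,200),s,f([(165,37),(235,70),(133,57)],6,310,230)))
ft=onz(t,f([(113,88),(285,72),(298,198),(125,215)],6,345,200),.012);print('foot',ft,ft.mean(0))
print('foot side',onz(s,f([(80,150),(217,212),(285,145)],6,310,230),.0))
sk=f([(60,127),(240,75),(283,225),(97,277)],4,145,165)
print('sock',tri(t,sk,s,f([(125,52),(240,83),(170,128),(55,102)],4,205,150)))
so=onz(t,sk,.085);print(so,so.mean(0))
print('recess',onz(t,f([(95,148),(217,112),(243,203),(120,240)],4,145,165),.085))
for n,a,b in(('knob',(368,197),(203,88)),('tip',(180,155),(140,75))): print(n,tri(t,f([a],6,285,110),s,f([b],4,310,155)))
print('boxcorner',onz(t,[(366/1.25,209/1.25),(442/1.25,215/1.25)],.05))
```

```text
block [[ 0.4402 -0.1496  0.0545  0.0011]
 [ 0.4416 -0.1933  0.0555  0.0007]
 [ 0.4151 -0.1509  0.0558  0.0023]]
foot [[ 0.4561 -0.1298  0.012 ]
 [ 0.4632 -0.2084  0.012 ]
 [ 0.4058 -0.2134  0.012 ]
 [ 0.3982 -0.1347  0.012 ]] [ 0.4308 -0.1716  0.012 ]
foot side [[ 0.3994 -0.1328  0.    ]
 [ 0.4087 -0.2133  0.    ]
 [ 0.4717 -0.2023  0.    ]]
sock [[0.501  0.4055 0.0865 0.0025]
 [0.537  0.2887 0.0818 0.0029]
 [0.4375 0.2596 0.0844 0.0011]
 [0.4042 0.3814 0.0789 0.0015]]
[[0.502  0.4052 0.085 ]
 [0.5356 0.2887 0.085 ]
 [0.4379 0.259  0.085 ]
 [0.4048 0.3786 0.085 ]] [0.4701 0.3329 0.085 ]
recess [[0.4883 0.3821 0.085 ]
 [0.5114 0.3033 0.085 ]
 [0.4522 0.2852 0.085 ]
 [0.4286 0.3644 0.085 ]]
knob [[ 0.6282 -0.0773  0.1521  0.001 ]]
tip [[0.6492 0.0026 0.1286 0.0065]]
boxcorner [[ 0.582   0.0618  0.05  ]
 [ 0.5683 -0.1016  0.05  ]]
```

```bash
cat >> h.py <<'E'
np.set_printoptions(precision=3,suppress=True)
def goal(pos,rot=None):
    """deltas in tool axes: shift (units .025) before any turn, the turn (units .1), shift after turn"""
    o=r.get_obs(); q=o['eef_rot']; A=R.from_quat([q[1],q[2],q[3],q[0]]); B=rot or A
    d=np.array(pos)-o['eef_pos']
    print('t',round(o['time_s'],2),'pos',np.array(o['eef_pos']),'q',np.array(q),'F',np.array(o['wrist_force']),'open',round(o['opening'],3),'gf',round(o['gripper_force'],1))
    print('shift0',A.inv().apply(d)/.025,'turn',(A.inv()*B).as_rotvec()/.1,'shift1',B.inv().apply(d)/.025)
def down(yaw): # tool z down, tool y along world dir at angle yaw
    y=np.array([np.cos(yaw),np.sin(yaw),0]); z=np.array([0,0,-1.]); return R.from_matrix(np.c_[np.cross(y,z),y,z])
E
python3 - <<'E'
from h import *
goal([.47,.333,.28],down(.285)); goal([.47,.333,.28],down(.285+np.pi))
o=r.get_obs();q=o['eef_rot'];print(R.from_quat([q[1],q[2],q[3],q[0]]).as_matrix())
E
```

```text
t 0.15 pos [0.225 0.609 0.242] q [-0.     0.176  0.984 -0.001] F [ 0.731 -0.621  0.623] open 1.0 gf 0.0
shift0 [-13.02   -6.981  -1.524] turn [-0.011  0.006  9.32 ] shift1 [-13.365   6.291  -1.534]
t 0.15 pos [0.225 0.609 0.242] q [-0.     0.176  0.984 -0.001] F [ 0.731 -0.621  0.623] open 1.0 gf 0.0
shift0 [-13.02   -6.981  -1.524] turn [ -0.008  -0.013 -22.096] shift1 [13.365 -6.291 -1.534]
[[-0.938  0.346 -0.   ]
 [ 0.346  0.938 -0.001]
 [-0.    -0.001 -1.   ]]
```

Request:
move_arm(motion=[1, -1, -0.54, -0.12, 0, 0, 0, 1, -1, -0.54, -0.12, 0, 0, 0, 1, -1, -0.54, -0.12, 0, 0, 0, 1, -1, -0.54, -0.12, 0, 0, 0, 1, -1, -0.54, -0.12, 0, 0, 0, 1, -1, -0.54, -0.12, 0, 0, 0, 1, -1, -0.54, -0.12, 0, 0, 0, 1, -1, -0.54, -0.12, 0, 0, 0, 1, -1, -0.54, -0.12, 0, 0, 0, 1, -1, -0.54, -0.12, 0, 0, 0, 1, -1, -0.54, -0.12, 0, 0, 0, 1, -1, -0.54, -0.12, 0, 0, 0])

```text
time_s: 1.15
eef_pos: [0.4511, 0.3525, 0.2783]
eef_rot: [-0.0, 0.176, 0.984, -0.0]
wrist_force: [0.7, -0.3, -0.2]
opening: 0.999
gripper_force: 0.0
```

Request:
move_arm(motion=[1, -1, -0.5, -0.1, 0, 0, 0, 1, 0, 0, 0, 0, 0, 0.93, 1, 0, 0, 0, 0, 0, 0.93, 1, 0, 0, 0, 0, 0, 0.93, 1, 0, 0, 0, 0, 0, 0.93, 1, 0, 0, 0, 0, 0, 0.93, 1, 0, 0, 0, 0, 0, 0.93, 1, 0, 0, 0, 0, 0, 0.93, 1, 0, 0, 0, 0, 0, 0.93, 1, 0, 0, 0, 0, 0, 0.93, 1, 0, 0, 0, 0, 0, 0.93, 1, 0, 0, 0, 0, 0, 0])

```text
time_s: 2.15
eef_pos: [0.4695, 0.3333, 0.2806]
eef_rot: [-0.0, 0.6, 0.8, -0.0]
wrist_force: [-0.5, -0.1, 0.4]
opening: 1.0
gripper_force: 0.0
```

Run:
```python
from h import *
import pickle
goal([.47,.333,.28],down(.285))
c=shot('wrist');pickle.dump(c,open('w1.pkl','wb'));save(c,'w1.png',s=1.25)
print(np.array(c['hand_eye']))
```

```text
t 2.15 pos [0.469 0.333 0.281] q [-0.   0.6  0.8 -0. ] F [-0.466 -0.101  0.397] open 1.0 gf 0.0
shift0 [-0.019  0.017  0.022] turn [-0.005  0.003 -0.024] shift1 [-0.019  0.017  0.022]
[[-0.     0.961  0.277  0.069]
 [ 1.     0.     0.     0.   ]
 [ 0.     0.277 -0.961 -0.133]
 [ 0.     0.     0.     1.   ]]
```

View pics/w1.png

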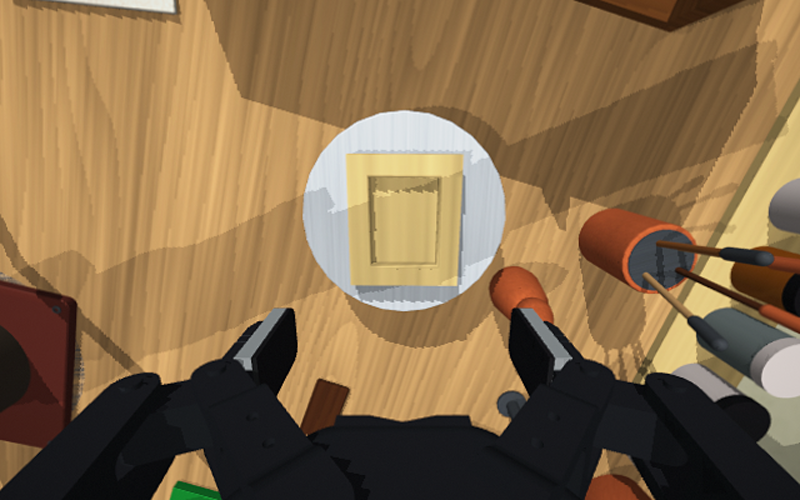

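w1 shows the socket block squarely below the open gripper. Its corners are about (347,153), (463,154), (462,285) and (350,286), and the recess mouth's are about (368,176) to (439,265).

Run:
```python
from h import *
import pickle
c=pickle.load(open('w1.pkl','rb'));t=pickle.load(open('s0.pkl','rb'))['top']
B=(np.array([(347,153.5),(463,154),(462,285),(350,286)])+.5)/1.25-.5
P=onz(c,B,.085);print('blk',P,P.mean(0),np.linalg.norm(P-np.roll(P,-1,0),axis=1))
M=(np.array([(368,176),(439.5,176.5),(438.5,265.5),(369,265.5)])+.5)/1.25-.5
P=onz(c,M,.085);print('rec',P,P.mean(0),np.linalg.norm(P-np.roll(P,-1,0),axis=1))
e=P[0]-P[3]+P[1]-P[2];f=P[1]-P[0]+P[2]-P[3];print('ang',np.arctan2(e[1],e[0]),np.arctan2(f[1],f[0]))
f2=lambda P,k,x,y:[((u+.5)/k-.5+x,(v+.5)/k-.5+y) for u,v in P]
sk=f2([(60,127),(240,75),(283,225),(97,277)],4,145,165)
print(tri(t,sk,c,B[[1,2,3,0]]))
goal([.45,.0,.28],down(.09))
```

```text
blk [[0.405 0.38  0.085]
 [0.503 0.408 0.085]
 [0.543 0.29  0.085]
 [0.437 0.258 0.085]] [0.472 0.334 0.085] [0.103 0.124 0.11  0.126]
rec [[0.428 0.366 0.085]
 [0.49  0.384 0.085]
 [0.514 0.303 0.085]
 [0.45  0.284 0.085]] [0.47  0.334 0.085] [0.064 0.084 0.067 0.085]
ang 1.8538479703208115 0.27898472532151
[[0.503 0.408 0.079 0.002]
 [0.539 0.29  0.086 0.007]
 [0.438 0.259 0.086 0.   ]
 [0.405 0.38  0.082 0.   ]]
t 2.2 pos [0.469 0.333 0.281] q [-0.     0.598  0.801 -0.   ] F [-0.142  0.476  0.358] open 0.999 gf 0.0
shift0 [-12.562  -4.54    0.028] turn [-0.004  0.003  1.985] shift1 [-13.211  -1.974   0.023]
```

Request:
move_arm(motion=[1, -0.95, -0.36, 0.1, 0, 0, 0, 1, -0.95, -0.36, 0.1, 0, 0, 0, 1, -0.95, -0.36, 0.1, 0, 0, 0, 1, -0.95, -0.36, 0.1, 0, 0, 0, 1, -0.95, -0.36, 0.1, 0, 0, 0, 1, -0.95, -0.36, 0.1, 0, 0, 0, 1, -0.95, -0.36, 0.1, 0, 0, 0, 1, -0.95, -0.36, 0.1, 0, 0, 0, 1, -0.95, -0.36, 0.1, 0, 0, 0, 1, -0.95, -0.36, 0.1, 0, 0, 0, 1, -0.95, -0.36, 0.1, 0, 0, 0, 1, -0.95, -0.36, 0.1, 0, 0, 0])

```text
time_s: 3.2
eef_pos: [0.4463, 0.0282, 0.2507]
eef_rot: [-0.0, 0.597, 0.802, 0.0]
wrist_force: [0.6, 0.3, -0.3]
opening: 1.003
gripper_force: 0.0
```

Request:
move_arm(motion=[1, -0.95, -0.36, 0.2, 0, 0, 0, 1, -0.95, -0.36, 0.2, 0, 0, 0, 1, -0.95, -0.36, 0.2, 0, 0, 0, 1, -0.95, -0.36, 0.2, 0, 0, 0, 1, -0.95, -0.36, 0.2, 0, 0, 0, 1, -0.95, -0.36, 0.2, 0, 0, 0, 1, -0.95, -0.36, 0.2, 0, 0, 0, 1, -0.95, -0.36, 0.2, 0, 0, 0, 1, 0, 0, 0, 0, 0, 0.97, 1, 0, 0, 0, 0, 0, 0.97, 1, 0, 0, 0, 0, 0, 0, 1, 0, 0, 0, 0, 0, 0])

```text
time_s: 4.2
eef_pos: [0.4313, -0.1731, 0.2108]
eef_rot: [-0.0, 0.672, 0.741, -0.0]
wrist_force: [0.2, 0.8, 0.7]
opening: 1.001
gripper_force: 0.0
```

Run:
```python
from h import *
import pickle
goal([.431,-.1715,.1],down(.09))
c=shot('wrist');pickle.dump(c,open('w2.pkl','wb'));save(c,'w2.png',s=1.25)
```

```text
t 4.2 pos [ 0.431 -0.173  0.211] q [-0.     0.672  0.741 -0.   ] F [0.178 0.817 0.707] open 1.001 gf 0.0
shift0 [ 0.066 -0.007  4.433] turn [-0.    0.    0.08] shift1 [ 0.066 -0.008  4.433]
```

View pics/w2.png

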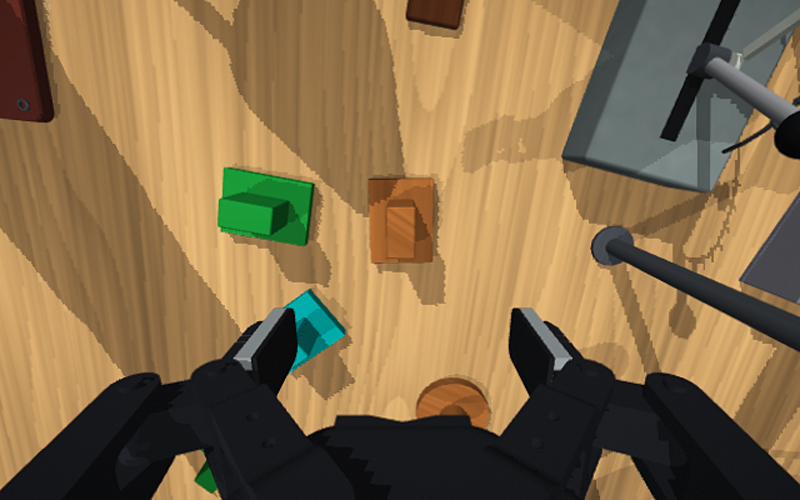

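w2 shows the chuck squarely under the gripper. Its foot is about (369,178) to (435,263), and its block top about (387,200) to (416,258). The green look-alike is clear of the fingers.

Run:
```python
from h import *
import pickle
c=pickle.load(open('w2.pkl','rb'));t=pickle.load(open('s0.pkl','rb'))['top']
g=lambda L:(np.array(L)+.5)/1.25-.5
for n,L,z in(('foot',[(369,178.5),(433.5,178),(435,263),(371,263.5)],.012),('blk',[(387,200),(414,200),(416,258),(387,258)],.057)):
    P=onz(c,g(L),z);e=P[0]-P[3]+P[1]-P[2];f=P[1]-P[0]+P[2]-P[3]
    print(n,P.mean(0),np.linalg.norm(P-np.roll(P,-1,0),axis=1),'ang',np.arctan2(e[1],e[0])-np.pi/2,np.arctan2(f[1],f[0]))
f2=lambda P,k,x,y:[((u+.5)/k-.5+x,(v+.5)/k-.5+y) for u,v in P]
print(tri(t,f2([(165,122),(265,118),(270,175),(168,180)],6,345,200),c,g([(414,200),(416,258),(387,258),(387,200)])))
c2=shot('wrist'); im=cv2.cvtColor(c2['image'],cv2.COLOR_RGB2HSV); 
print(im[180,305],im[190,320],im[200,350],proj(c,[.431,-.1715,.057]))
```

```text
foot [ 0.431 -0.173  0.012] [0.059 0.081 0.062 0.081] ang 0.11750157418081231 0.10560970468820365
blk [ 0.43  -0.17   0.057] [0.022 0.049 0.024 0.049] ang 0.11323997229664196 0.09768583812647404
[[ 0.442 -0.157 -0.028  0.001]
 [ 0.443 -0.192  0.063  0.003]
 [ 0.419 -0.195  0.058  0.004]
 [ 0.414 -0.157 -0.013  0.001]]
[ 14 184 166] [ 13 185 161] [ 17 129 196] [[321.433 185.237]]
```

Request:
move_arm(motion=[1, 0.04, 0, 1, 0, 0, 0, 1, 0, 0, 1, 0, 0, 0, 1, 0, 0, 1, 0, 0, 0, 1, 0, 0, 1, 0, 0, 0, 1, 0, 0, 1, 0, 0, 0, 1, 0, 0, 1, 0, 0, 0, 1, 0, 0, 0.7, 0, 0, 0, 1, 0, 0, 0.4, 0, 0, 0, 1, 0, 0, 0.05, 0, 0, 0, 1, 0, 0, 0, 0, 0, 0])

```text
time_s: 5.13
eef_pos: [0.4313, -0.1722, 0.0322]
eef_rot: [-0.0, 0.673, 0.74, -0.0]
wrist_force: [-0.7, -0.5, 0.5]
opening: 1.002
gripper_force: 0.0
```

Request:
move_arm(motion=[-1, 0, 0, 0, 0, 0, 0, -1, 0, 0, 0, 0, 0, 0, -1, 0, 0, 0, 0, 0, 0, -1, 0, 0, 0, 0, 0, 0, -1, 0, 0, 0, 0, 0, 0, -1, 0, 0, 0, 0, 0, 0, -1, 0, 0, 0, 0, 0, 0, -1, 0, 0, 0, 0, 0, 0, -1, 0, 0, 0, 0, 0, 0, -1, 0, 0, 0, 0, 0, 0])

```text
time_s: 5.97
eef_pos: [0.4318, -0.1721, 0.0326]
eef_rot: [0.0, 0.673, 0.739, 0.0]
wrist_force: [-1.8, 1.3, 6.7]
opening: 0.267
gripper_force: 59.8
```

Request:
move_arm(motion=[-1, 0, 0, -0.4, 0, 0, 0, -1, 0, 0, -0.8, 0, 0, 0, -1, 0, 0, -1, 0, 0, 0, -1, 0, 0, -1, 0, 0, 0, -1, 0, 0, -1, 0, 0, 0, -1, 0, 0, -1, 0, 0, 0, -1, 0, 0, -0.8, 0, 0, 0, -1, 0, 0, 0, 0, 0, 0])

```text
time_s: 6.63
eef_pos: [0.433, -0.173, 0.186]
eef_rot: [0.002, 0.674, 0.739, 0.002]
wrist_force: [0.9, -0.3, -0.7]
opening: 0.275
gripper_force: 59.3
```

Run:
```python
from h import *
import pickle
goal([.47,.334,.18],down(.281))
c=shot('wrist');pickle.dump(c,open('w3.pkl','wb'));save(c,'w3.png',(220,100,420,250),4)
```

```text
t 6.63 pos [ 0.433 -0.173  0.186] q [0.002 0.674 0.739 0.002] F [ 0.858 -0.287 -0.74 ] open 0.275 gf 59.3
shift0 [20.058  3.34   0.257] turn [ 0.058  0.007 -1.888] shift1 [19.074  7.047  0.242]
```

View pics/w3.png

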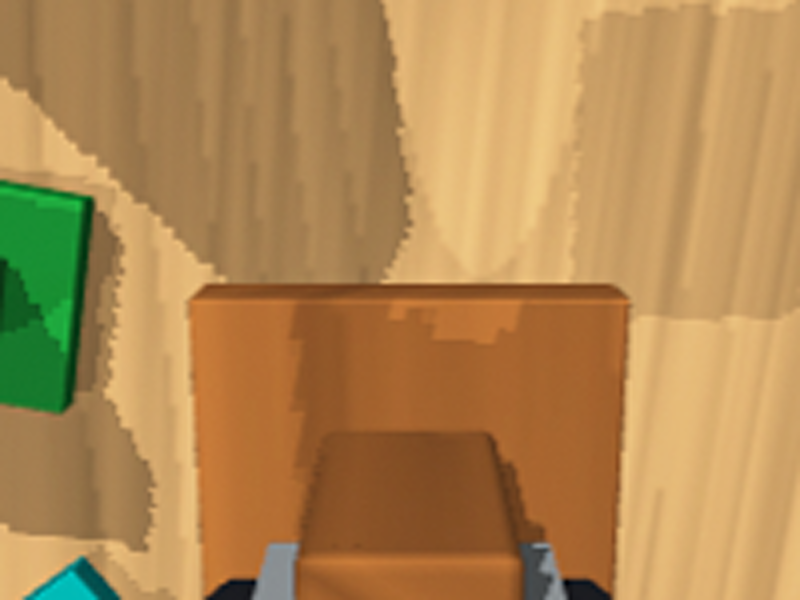

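w3 shows the chuck held square. Its foot's +x-tool upper edge runs from about (190,299) to (628,302) in the crop.

Run:
```python
from h import *
import pickle
c=pickle.load(open('w3.pkl','rb'))
c['world_from_camera']=np.array(c['hand_eye'])
for z in(.0205,):
  P=onz(c,[((u+.5)/4-.5+220,(v+.5)/4-.5+100) for u,v in[(190,299),(628,302),(200,560),(617,560)]],z); print(P)
P=onz(c,[((u+.5)/4-.5+220,(v+.5)/4-.5+100) for u,v in[(299,555),(522,555)]],-.0245);print(P)
```

```text
[[ 0.039 -0.029  0.02 ]
 [ 0.039  0.03   0.02 ]
 [ 0.001 -0.03   0.02 ]
 [ 0.001  0.03   0.02 ]]
[[ 0.021 -0.011 -0.024]
 [ 0.021  0.012 -0.024]]
```

Request:
move_arm(motion=[-1, 0.5, 0.1, 0, 0, 0, 0, -1, 0.96, 0.16, 0, 0, 0, 0, -1, 0.96, 0.16, 0, 0, 0, 0, -1, 0.96, 0.16, 0, 0, 0, 0, -1, 0.96, 0.16, 0, 0, 0, 0, -1, 0.96, 0.16, 0, 0, 0, 0, -1, 0.96, 0.16, 0, 0, 0, 0, -1, 0.96, 0.16, 0, 0, 0, 0, -1, 0.96, 0.16, 0, 0, 0, 0, -1, 0.96, 0.16, 0, 0, 0, 0, -1, 0.96, 0.16, 0, 0, 0, 0, -1, 0.96, 0.16, 0, 0, 0, 0])

```text
time_s: 7.68
eef_pos: [0.4511, 0.1082, 0.1808]
eef_rot: [-0.0, 0.674, 0.739, -0.001]
wrist_force: [-0.9, -0.1, -1.7]
opening: 0.274
gripper_force: 59.3
```

Request:
move_arm(motion=[-1, 0.96, 0.16, 0, 0, 0, 0, -1, 0.96, 0.16, 0, 0, 0, 0, -1, 0.96, 0.16, 0, 0, 0, 0, -1, 0.96, 0.16, 0, 0, 0, 0, -1, 0.96, 0.16, 0, 0, 0, 0, -1, 0.96, 0.16, 0, 0, 0, 0, -1, 0.96, 0.16, 0, 0, 0, 0, -1, 0.96, 0.16, 0, 0, 0, 0, -1, 0.96, 0.16, 0, 0, 0, 0, -1, 0.5, 0.1, 0, 0, 0, -0.9, -1, 0, 0, 0, 0, 0, -0.98, -1, 0, 0, 0, 0, 0, 0])

```text
time_s: 8.68
eef_pos: [0.4683, 0.3388, 0.1802]
eef_rot: [0.0, 0.599, 0.801, -0.002]
wrist_force: [-0.9, -0.7, -1.7]
opening: 0.272
gripper_force: 59.2
```

Run:
```python
from h import *
goal([.4697,.335,.14],down(.281))
```

```text
t 8.68 pos [0.468 0.339 0.18 ] q [ 0.     0.599  0.801 -0.002] F [-0.9   -0.717 -1.728] open 0.272 gf 59.2
shift0 [-0.158  0.015  1.609] turn [-0.024  0.019  0.058] shift1 [-0.161  0.012  1.609]
```

Request:
move_arm(motion=[-1, -0.16, 0.01, 0.9, 0, 0, 0.06, -1, 0, 0, 0.7, 0, 0, 0, -1, 0, 0, 0.2, 0, 0, 0, -1, 0, 0, 0, 0, 0, 0, -1, 0, 0, 0, 0, 0, 0])

```text
time_s: 9.1
eef_pos: [0.4705, 0.3344, 0.1372]
eef_rot: [0.0, 0.604, 0.797, -0.0]
wrist_force: [0.2, 0.6, -2.8]
opening: 0.281
gripper_force: 59.2
```

Run:
```python
from h import *
import pickle
goal([.4697,.335,.12],down(.281))
c=shot('wrist');pickle.dump(c,open('w4.pkl','wb'));save(c,'w4.png',(220,80,420,230),4)
```

```text
t 9.1 pos [0.47  0.334 0.137] q [ 0.     0.604  0.797 -0.   ] F [ 0.179  0.568 -2.791] open 0.281 gf 59.2
shift0 [ 0.033 -0.022  0.686] turn [-0.006  0.005 -0.08 ] shift1 [ 0.033 -0.022  0.686]
```

View pics/w4.png

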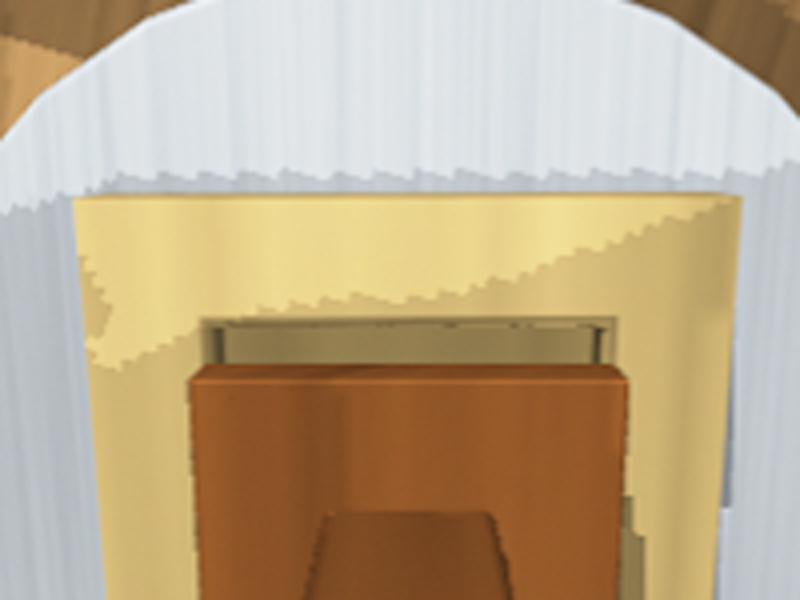

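w4 shows the recess mouth's far edge running from about (204,318) to (617,318). The foot's edge runs from (190,378) to (628,381), parallel to it.

Run:
```python
from h import *
import pickle
c=pickle.load(open('w4.pkl','rb'));c['world_from_camera']=np.array(c['hand_eye'])
g=lambda L:[((u+.5)/4-.5+220,(v+.5)/4-.5+80) for u,v in L]
print(np.round(onz(c,g([(204,318),(617,318),(75,197),(741,196)]),.0522),4))
print(np.round(onz(c,g([(190,378),(628,381)]),.0205),4),np.round(onz(c,g([(205,366),(615,367)]),.0325),4))
```

```text
[[ 0.043 -0.033  0.052]
 [ 0.043  0.034  0.052]
 [ 0.062 -0.052  0.052]
 [ 0.062  0.052  0.052]]
[[ 0.039 -0.029  0.021]
 [ 0.039  0.03   0.021]] [[ 0.039 -0.03   0.033]
 [ 0.038  0.03   0.033]]
```

Request:
move_arm(motion=[-1, 0.055, 0, 0.4, 0, 0, 0, -1, 0, 0, 0.3, 0, 0, 0, -1, 0, 0, 0.1, 0, 0, 0, -1, 0, 0, 0.1, 0, 0, 0, -1, 0, 0, 0.1, 0, 0, 0, -1, 0, 0, 0, 0, 0, 0])

```text
time_s: 9.65
eef_pos: [0.4696, 0.3359, 0.1112]
eef_rot: [-0.0, 0.603, 0.797, -0.001]
wrist_force: [0.3, -0.6, -2.2]
opening: 0.272
gripper_force: 59.6
```

Request:
move_arm(motion=[-1, 0, 0, 0.1, 0, 0, 0, -1, 0, 0, 0.1, 0, 0, 0, -1, 0, 0, 0.06, 0, 0, 0, -1, 0, 0, 0.04, 0, 0, 0, -1, 0, 0, 0, 0, 0, 0])

```text
time_s: 10.07
eef_pos: [0.47, 0.3361, 0.1056]
eef_rot: [-0.0, 0.604, 0.797, 0.0]
wrist_force: [-5.4, -3.9, 10.9]
opening: 0.269
gripper_force: 61.1
```

Request:
move_arm(motion=[-1, 0, 0, 0.05, 0, 0, 0, -1, 0, 0, 0.04, 0, 0, 0, -1, 0, 0, 0, 0, 0, 0, -1, 0, 0, 0, 0, 0, 0])

```text
time_s: 10.4
eef_pos: [0.47, 0.3361, 0.1056]
eef_rot: [-0.001, 0.604, 0.797, 0.0]
wrist_force: [-13.6, -11.0, 32.9]
opening: 0.272
gripper_force: 64.3
```

Request:
move_arm(motion=[-1, 0, 0, -0.08, 0, 0, 0, -1, 0, 0, 0, 0, 0, 0, 1, 0, 0, 0, 0, 0, 0, 1, 0, 0, 0, 0, 0, 0, 1, 0, 0, 0, 0, 0, 0, 1, 0, 0, 0, 0, 0, 0, 1, 0, 0, 0, 0, 0, 0, 1, 0, 0, 0, 0, 0, 0, 1, 0, 0, 0, 0, 0, 0])

```text
time_s: 11.15
eef_pos: [0.47, 0.3361, 0.1042]
eef_rot: [0.0, 0.604, 0.797, -0.0]
wrist_force: [0.1, -0.3, 0.3]
opening: 1.002
gripper_force: 0.0
```

Request:
move_arm(motion=[1, 0, 0, -0.4, 0, 0, 0, 1, 0, 0, -0.8, 0, 0, 0, 1, 0, 0, -1, 0, 0, 0, 1, 0, 0, -1, 0, 0, 0, 1, 0, 0, -1, 0, 0, 0, 1, 0, 0, -1, 0, 0, 0, 1, 0, 0, -0.8, 0, 0, 0, 1, 0, 0, 0, 0, 0, 0])

```text
time_s: 11.82
eef_pos: [0.4717, 0.3371, 0.2598]
eef_rot: [0.001, 0.604, 0.797, 0.004]
wrist_force: [0.4, 0.2, 1.1]
opening: 1.001
gripper_force: 0.0
```

Run:
```python
from h import *
import pickle
goal([.45,-.0,.26],down(0))
c=shot('wrist');t=shot('top');s=shot('side');pickle.dump((c,t,s),open('w5.pkl','wb'))
def crop(c,x,y,w,h,k): return cv2.resize(c['image'][y:y+h,x:x+w,::-1],(w*k,h*k),interpolation=cv2.INTER_CUBIC)
W=np.zeros((600,800,3),np.uint8)
W[:300,:400]=crop(c,220,100,200,150,2)
W[:300,400:]=crop(s,205,140,100,75,4)
W[300:600,:400]=crop(t,285,115,100,75,4)
W[300:600,400:]=crop(s,320,150,100,75,4)
cv2.imwrite('pics/w5.png',W)
```

```text
t 11.82 pos [0.472 0.337 0.26 ] q [0.001 0.604 0.797 0.004] F [0.416 0.189 1.094] open 1.001 gf 0.0
shift0 [-12.742  -4.491  -0.08 ] turn [ 0.058 -0.043  2.746] shift1 [-13.483  -0.867  -0.008]
```

View pics/w5.png

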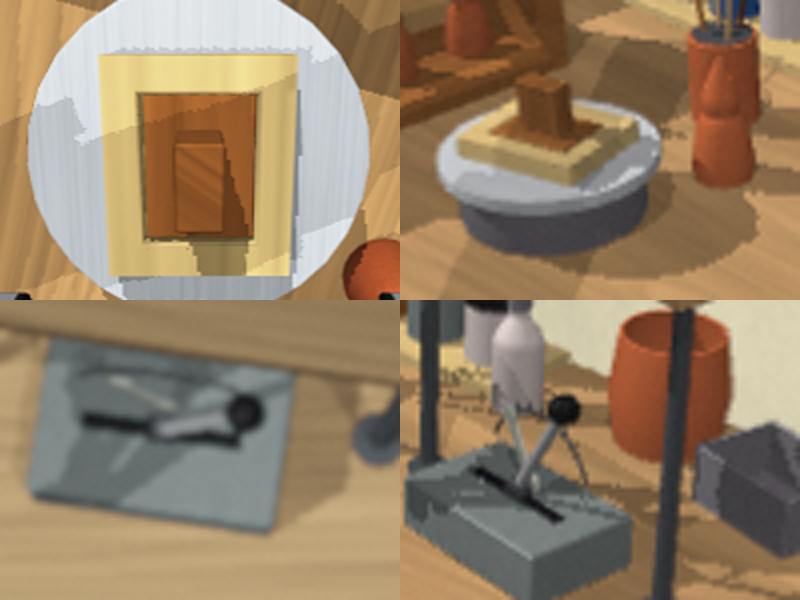

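w5 shows the chuck flush in the socket in both views and the lever unchanged. Next I move to a staging view of the stand.

Request:
move_arm(motion=[1, -0.5, -0.13, 0, 0, 0, 0, 1, -0.98, -0.27, 0, 0, 0, 0, 1, -0.98, -0.27, 0, 0, 0, 0, 1, -0.98, -0.27, 0, 0, 0, 0, 1, -0.98, -0.27, 0, 0, 0, 0, 1, -0.98, -0.27, 0, 0, 0, 0, 1, -0.98, -0.27, 0, 0, 0, 0, 1, -0.98, -0.27, 0, 0, 0, 0, 1, -0.98, -0.27, 0, 0, 0, 0, 1, -0.98, -0.27, 0, 0, 0, 0, 1, -0.98, -0.27, 0, 0, 0, 0, 1, -0.98, -0.27, 0, 0, 0, 0])

```text
time_s: 12.97
eef_pos: [0.4709, 0.0414, 0.2533]
eef_rot: [-0.001, 0.604, 0.797, -0.001]
wrist_force: [1.2, 0.1, 0.3]
opening: 1.003
gripper_force: 0.0
```

Request:
move_arm(motion=[1, -0.98, -0.27, 0, 0, 0, 0, 1, -0.98, -0.27, 0, 0, 0, 0, 1, -0.5, -0.27, 0, 0, 0, -0.9, 1, 0, 0, 0, 0, 0, -1, 1, 0, 0, 0, 0, 0, -1, 1, 0, 0, 0, 0, 0, -1, 1, 0, 0, 0, 0, 0, -1, 1, 0, 0, 0, 0, 0, -1, 1, 0, 0, 0, 0, 0, -1, 1, 0, 0, 0, 0, 0, -1, 1, 0, 0, 0, 0, 0, -1, 1, 0, 0, 0, 0, 0, -1])

```text
time_s: 13.97
eef_pos: [0.4681, -0.0219, 0.2533]
eef_rot: [-0.001, 0.15, 0.989, -0.0]
wrist_force: [-1.2, -0.0, 0.1]
opening: 1.001
gripper_force: 0.0
```

```bash
cat >> h.py <<'E'
def tilt(yaw,a=np.radians(35)):
    s,c=np.sin(a),np.cos(a)
    return R.from_euler('z',yaw)*R.from_matrix(np.array([[-c,0,s],[0,1,0],[-s,0,-c]]))
E
python3 - <<'E'
from h import *
goal([.54,-.03,.27],tilt(-.084))
print(np.array(r.get_obs()['joint_pos']))
E
```

```text
t 13.97 pos [ 0.468 -0.022  0.253] q [-0.001  0.15   0.989 -0.   ] F [-1.196 -0.024  0.095] open 1.001 gf 0.0
shift0 [-2.84   0.544 -0.675] turn [-0.671 -6.103 -2.104] shift1 [-2.752 -0.081  1.11 ]
[-0.796 -0.099  0.712  1.898  0.067  1.322  1.166]
```

Request:
move_arm(motion=[1, 0, 0, 0, -0.1, -0.87, -0.3, 1, 0, 0, 0, -0.1, -0.87, -0.3, 1, 0, 0, 0, -0.1, -0.87, -0.3, 1, 0, 0, 0, -0.1, -0.87, -0.3, 1, 0, 0, 0, -0.1, -0.87, -0.3, 1, 0, 0, 0, -0.1, -0.87, -0.3, 1, 0, 0, 0, -0.1, -0.87, -0.3, 1, -0.92, 0, 0.3, 0, 0, 0, 1, -0.92, 0, 0.3, 0, 0, 0, 1, -0.92, 0, 0.3, 0, 0, 0, 1, 0, 0, 0, 0, 0, 0, 1, 0, 0, 0, 0, 0, 0])

```text
time_s: 14.97
eef_pos: [0.5387, -0.0306, 0.2673]
eef_rot: [0.215, 0.075, 0.974, -0.001]
wrist_force: [0.1, 0.3, -0.5]
opening: 0.999
gripper_force: 0.0
```

Run:
```python
from h import *
import pickle
goal([.54,-.03,.27],tilt(-.084))
print(np.array(r.get_obs()['joint_pos']))
c=shot('wrist');pickle.dump(c,open('w6.pkl','wb'));save(c,'w6.png',s=1.25)
print(proj(c,[[.628,-.077,.152],[.646,.003,.118],[.63,-.0245,.055]])*1.25)
```

```text
t 14.97 pos [ 0.539 -0.031  0.267] q [ 0.215  0.075  0.974 -0.001] F [ 0.057  0.329 -0.485] open 0.999 gf 0.0
shift0 [-0.089  0.037 -0.076] turn [-0.06  -1.766 -0.694] shift1 [-0.103  0.03  -0.059]
[-0.314 -0.218  0.214  2.056  0.158  0.876  1.247]
[[359.723 281.931]
 [452.515 257.646]
 [416.371 208.151]]
```

Request:
move_arm(motion=[1, 0, 0, 0, 0, -0.6, -0.2, 1, 0, 0, 0, 0, -0.6, -0.25, 1, 0, 0, 0, 0, -0.6, -0.25, 1, 0, 0, 0, 0, 0, 0, 1, 0, 0, 0, 0, 0, 0])

```text
time_s: 15.43
eef_pos: [0.5377, -0.0295, 0.2682]
eef_rot: [0.302, 0.04, 0.952, -0.015]
wrist_force: [0.4, -0.5, 0.1]
opening: 0.997
gripper_force: 0.0
```

Run:
```python
from h import *
import pickle
goal([.54,-.03,.27],tilt(-.084))
c=shot('wrist');pickle.dump(c,open('w6.pkl','wb'))
x,y=np.array([200,60]);cv2.imwrite('pics/w6.png',cv2.resize(c['image'][50:290,160:480,::-1],(800,600),interpolation=cv2.INTER_CUBIC))
```

```text
t 15.43 pos [ 0.538 -0.03   0.268] q [ 0.302  0.04   0.952 -0.015] F [ 0.412 -0.492  0.051] open 0.997 gf 0.0
shift0 [-0.12  -0.011 -0.005] turn [-0.044  0.039  0.015] shift1 [-0.12  -0.011 -0.005]
```

View pics/w6.png

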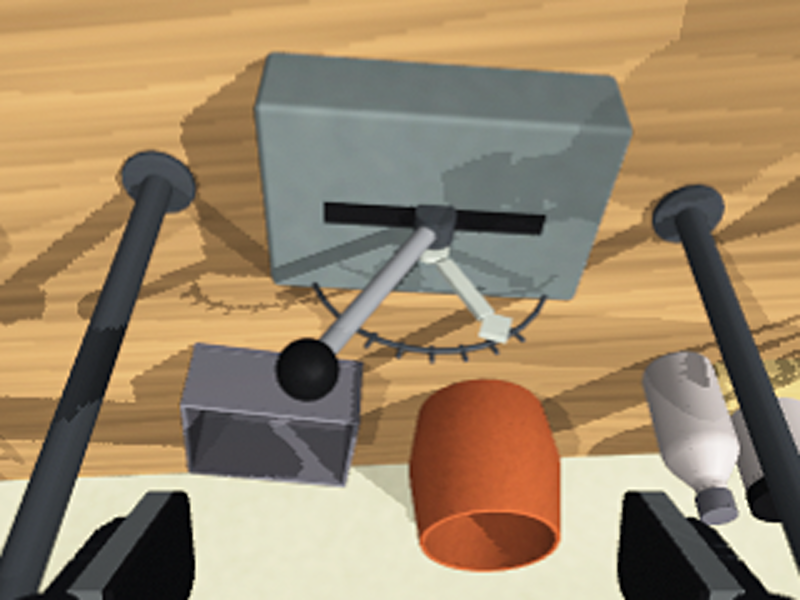

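w6 is a clear view. The box top corners are (258,105), (631,130), (573,299) and (274,283). The knob is at (307,369), the pointer diamond's centre at (496,327), and the blade base near (440,262).

```bash
cat > st.py <<'E'
from h import *
import pickle
def plane(c,uv,p0,n):
    o,d=ray(c,uv); return o+d*(((p0-o)@n)/(d@n))[:,None]
g=lambda L:[((u+.5)/2.5-.5+160,(v+.5)/2.5-.5+50) for u,v in L]
E
python3 - <<'E'
from st import *
c=pickle.load(open('w6.pkl','rb'));S=pickle.load(open('s0.pkl','rb'))
P=onz(c,g([(258,105),(631,130),(573,299),(274,283)]),.05)
print(P,P.mean(0),np.linalg.norm(P-np.roll(P,-1,0),axis=1))
e=P[1]-P[0]+P[2]-P[3]; yaw=np.arctan2(e[1],e[0])-np.pi/2; e2=P[3]-P[0]+P[2]-P[1]; print('yaw',yaw,np.arctan2(e2[1],e2[0]))
X=np.array([np.cos(yaw),np.sin(yaw),0]);Y=np.array([-X[1],X[0],0]);H=P.mean(0).copy();H[2]=.055
# colour masks
im=c['image'].astype(int); hsv=cv2.cvtColor(c['image'],cv2.COLOR_RGB2HSV)
sub=np.zeros(im.shape[:2],np.uint8); sub[int(50+250/2.5):int(50+350/2.5),int(160+425/2.5):int(160+540/2.5)]=1
print('dia px',im[int(50+327/2.5),int(160+496/2.5)],'box',im[int(50+200/2.5),int(160+300/2.5)],'table',im[int(50+330/2.5),int(160+530/2.5)])
m=(im.min(2)>150)&(im.max(2)-im.min(2)<40)&(sub>0); v,u=np.nonzero(m); print(len(u),u.min(),u.max(),v.min(),v.max())
for nm,uv,off in(('knob',g([(307,369)]),0),('dia',g([(496,327),(490,318),(437,258)]),.016),('mask',np.c_[u,v],.016)):
    Q=plane(c,uv,H+X*off,X)-H; y=Q@Y; z=Q[:,2]
    if nm!='mask': print(nm,'y,z',np.c_[y,z]*1e3,'r',np.hypot(y,z),'ang',np.arctan2(y,z))
    else:
        k=np.polyfit(z,y,1); print('axis ang',np.arctan(k[0]),'offset',k[1],'max r',np.hypot(y,z).max()); w=np.hypot(y,z)>.05; print('tip mean ang',np.arctan2(y[w].mean(),z[w].mean()),w.sum())
t=S['top'];f=lambda P,k,x,y:[((u+.5)/k-.5+x,(v+.5)/k-.5+y) for u,v in P]
print('knob tri',tri(t,f([(368,197)],6,285,110),c,g([(307,369)])),'tip tri',tri(t,f([(180,155)],6,285,110),c,g([(496,327)])),'H',H)
E
```

```text
[[ 0.57  -0.099  0.05 ]
 [ 0.596  0.064  0.05 ]
 [ 0.701  0.049  0.05 ]
 [ 0.675 -0.116  0.05 ]] [ 0.635 -0.025  0.05 ] [0.165 0.107 0.167 0.107]
yaw -0.15646306606506832 -0.15476401986326427
dia px [203 209 197] box [129 142 142] table [202 158 102]
332 330 364 150 186
knob y,z [[-54.268  97.701]] r [0.112] ang [-0.507]
dia y,z [[29.176 54.237]
 [26.735 48.657]
 [ 2.5    8.95 ]] r [0.062 0.056 0.009] ang [0.494 0.502 0.272]
axis ang 0.4821691305556803 offset 0.0001488942179364532 max r 0.07074557878381073
tip mean ang 0.48578417931171697 130
knob tri [[ 0.628 -0.078  0.152  0.002]] tip tri [[0.656 0.001 0.109 0.   ]] H [ 0.635 -0.025  0.055]
```

Run:
```python
from h import *
goal([.575,-.070,.227],tilt(-.156))
goal([.6315,-.0787,.1455],tilt(-.156))
```

```text
t 15.48 pos [ 0.538 -0.029  0.269] q [ 0.302  0.04   0.952 -0.015] F [ 0.391  0.225 -0.075] open 0.999 gf 0.0
shift0 [-0.331 -1.483  2.294] turn [0.372 0.046 0.598] shift1 [-0.427 -1.374  2.345]
t 15.48 pos [ 0.538 -0.029  0.269] q [ 0.302  0.04   0.952 -0.015] F [ 0.391  0.225 -0.075] open 0.999 gf 0.0
shift0 [-0.312 -1.623  6.273] turn [0.372 0.046 0.598] shift1 [-0.43  -1.366  6.327]
```

Request:
move_arm(motion=[0.3, 0, 0, 0, 0.37, 0.05, 0.6, 0.3, -0.22, -0.69, 0, 0, 0, 0, 0.3, -0.21, -0.68, 0, 0, 0, 0, 0.3, 0, 0, 0.8, 0, 0, 0, 0.3, 0, 0, 0.8, 0, 0, 0, 0.3, 0, 0, 0.75, 0, 0, 0, 0.3, 0, 0, 0, 0, 0, 0, 0.3, 0, 0, 0, 0, 0, 0])

```text
time_s: 16.15
eef_pos: [0.5758, -0.07, 0.2263]
eef_rot: [0.299, 0.074, 0.951, -0.024]
wrist_force: [-0.6, -0.7, -0.5]
opening: 0.65
gripper_force: 0.0
```

Run:
```python
from st import *
goal([.6315,-.0787,.1455],tilt(-.156))
c=shot('wrist');pickle.dump(c,open('w7.pkl','wb'))
im=c['image'].astype(int)
p=proj(c,[[.627,-.078,.152]])[0];print('pred knob',p)
m=((im.max(2)<45)).astype(np.uint8); n,l,s,cc=cv2.connectedComponentsWithStats(m)
for i in range(1,n):
    if s[i,4]>80: print(s[i],cc[i])
```

```text
t 16.15 pos [ 0.576 -0.07   0.226] q [ 0.299  0.074  0.951 -0.024] F [-0.606 -0.746 -0.545] open 0.65 gf 0.0
shift0 [-0.002  0.005  3.94 ] turn [-0.009 -0.019  0.004] shift1 [0.005 0.001 3.94 ]
pred knob [323.305 205.191]
[ 487  121  153  262 3758] [570.313 266.796]
[322 125  48  11 432] [345.641 129.329]
[386 125  44  10 378] [406.881 128.997]
[    0   160   634   240 63615] [249.849 327.021]
[307 191  31  31 705] [322.099 206.189]
[207 200  22  52 380] [218.103 225.171]
```

Request:
move_arm(motion=[0.3, 0, 0, 0.8, 0, 0, 0, 0.3, 0, 0, 0.8, 0, 0, 0, 0.3, 0, 0, 0.8, 0, 0, 0, 0.3, 0, 0, 0.8, 0, 0, 0, 0.3, 0, 0, 0.5, 0, 0, 0, 0.3, 0, 0, 0.24, 0, 0, 0, 0.3, 0, 0, 0, 0, 0, 0])

```text
time_s: 16.78
eef_pos: [0.6319, -0.0785, 0.1462]
eef_rot: [0.3, 0.074, 0.951, -0.024]
wrist_force: [-0.4, 0.6, -0.1]
opening: 0.651
gripper_force: 0.0
```

Request:
move_arm(motion=[-1, 0, 0, 0, 0, 0, 0, -1, 0, 0, 0, 0, 0, 0, -1, 0, 0, 0, 0, 0, 0, -1, 0, 0, 0, 0, 0, 0, -1, 0, 0, 0, 0, 0, 0, -1, 0, 0, 0, 0, 0, 0])

```text
time_s: 17.28
eef_pos: [0.6319, -0.0787, 0.148]
eef_rot: [0.301, 0.074, 0.95, -0.023]
wrist_force: [-6.7, -0.1, 6.2]
opening: 0.268
gripper_force: 56.3
```

Run:
```python
from st import *
o=r.get_obs();goal(o['eef_pos'],tilt(-.156))
Rt=tilt(-.156);Y=np.array([.1554,.9879,0])
f=lambda a:.11*(np.sin(a)*Y+np.cos(a)*np.array([0,0,1]))
for a in(-.3,-.1,.1,.3,.485):print(a,Rt.inv().apply(f(a)-f(-.507))/.025)
```

```text
t 17.28 pos [ 0.632 -0.079  0.148] q [ 0.301  0.074  0.95  -0.023] F [-6.709 -0.135  6.209] open 0.268 gf 56.3
shift0 [0. 0. 0.] turn [ 0.005  0.029 -0.004] shift1 [0. 0. 0.]
-0.3 [-0.205  0.836 -0.292]
-0.1 [-0.305  1.697 -0.435]
0.1 [-0.305  2.576 -0.435]
0.3 [-0.205  3.437 -0.292]
0.485 [-0.027  4.188 -0.038]
```

The pads have closed on the near half of the ball: the opening is under 26 mm and the force pushes backward. I'll reopen and go a little deeper.

Request:
move_arm(motion=[0.0, 0, 0, 0, 0, 0, 0, 0.0, 0, 0, 0, 0, 0, 0, 0.0, 0, 0, 0.2, 0, 0, 0, 0.0, 0, 0, 0, 0, 0, 0, -1, 0, 0, 0, 0, 0, 0, -1, 0, 0, 0, 0, 0, 0, -1, 0, 0, 0, 0, 0, 0, -1, 0, 0, 0, 0, 0, 0, -1, 0, 0, 0, 0, 0, 0, -1, 0, 0, 0, 0, 0, 0])

```text
time_s: 18.12
eef_pos: [0.6357, -0.0778, 0.1432]
eef_rot: [0.301, 0.074, 0.95, -0.023]
wrist_force: [3.0, 5.4, 1.2]
opening: 0.275
gripper_force: 64.9
```

Request:
move_arm(motion=[-1, -0.11, 0.42, -0.16, 0, 0, 0, -1, -0.09, 0.42, -0.13, 0, 0, 0, -1, -0.06, 0.43, -0.09, 0, 0, 0, -1, -0.04, 0.43, -0.05, 0, 0, 0, -1, -0.01, 0.44, -0.02, 0, 0, 0, -1, 0.01, 0.44, 0.02, 0, 0, 0, -1, 0.04, 0.43, 0.05, 0, 0, 0, -1, 0.06, 0.43, 0.09, 0, 0, 0, -1, 0.08, 0.35, 0.11, 0, 0, 0, -1, 0, 0, 0, 0, 0, 0, -1, 0, 0, 0, 0, 0, 0])

```text
time_s: 19.03
eef_pos: [0.6487, 0.0153, 0.1471]
eef_rot: [0.3, 0.073, 0.951, -0.024]
wrist_force: [-4.4, 3.2, 3.5]
opening: 0.27
gripper_force: 65.7
```

```bash
cat > lev.py <<'E'
from st import *
X=np.array([np.cos(-.156),np.sin(-.156),0]);Y=np.array([-X[1],X[0],0]);H=np.array([.635,-.025,.055])
o=r.get_obs();goal(o['eef_pos'])
c=shot('wrist');pickle.dump(c,open('w8.pkl','wb'));im=c['image'].astype(int)
# pointer: white pixels near predicted blade
def reg(off,r0,r1,a0,a1):
    v,u=np.mgrid[:400,:640]; uv=np.c_[u.ravel(),v.ravel()]
    Q=plane(c,uv,H+X*off,X)-H; y=Q@Y;z=Q[:,2]; R_=np.hypot(y,z);A=np.arctan2(y,z)
    return uv,y,z,(R_>r0)&(R_<r1)&(A>a0)&(A<a1)
uv,y,z,k=reg(.016,.015,.08,.2,.75); px=im[uv[:,1],uv[:,0]]
w=k&(px.min(1)>150)&(px.max(1)-px.min(1)<40)
print('pointer n',w.sum(),'ang fit',np.arctan(np.polyfit(z[w],y[w],1)[0]) if w.sum()>20 else None,'mean',np.arctan2(y[w].mean(),z[w].mean()))
# knob: tool-tip based estimate
q=o['eef_rot'];A=R.from_quat([q[1],q[2],q[3],q[0]])
for d in(.0,-.008):
    K=np.array(o['eef_pos'])+A.apply([0,0,d])-H; print('tool ang',np.arctan2(K@Y,K[2]),'r',np.hypot(K@Y,K[2]),'x',K@X)
E
python3 lev.py
```

```text
t 19.03 pos [0.649 0.015 0.147] q [ 0.3    0.073  0.951 -0.024] F [-4.36   3.227  3.455] open 0.27 gf 65.7
shift0 [0. 0. 0.] turn [0. 0. 0.] shift1 [0. 0. 0.]
pointer n 835 ang fit 0.42255465269897136 mean 0.5035906343834301
tool ang 0.4271532255633384 r 0.10122579131593731 x 0.007301479955441542
tool ang 0.401817250873044 r 0.10722366311649582 x 0.002712501181898283
```

Request:
move_arm(motion=[-1, 0.05, 0.15, 0.06, 0, 0, 0, -1, 0.04, 0.13, 0.05, 0, 0, 0, -1, 0, 0, 0, 0, 0, 0, -1, 0, 0, 0, 0, 0, 0, 0.1, 0, 0, 0, 0, 0, 0, 0.1, 0, 0, 0, 0, 0, 0, 0.1, 0, 0, 0, 0, 0, 0, 0.1, 0, 0, 0, 0, 0, 0])

```text
time_s: 19.75
eef_pos: [0.6497, 0.0217, 0.1437]
eef_rot: [0.3, 0.074, 0.951, -0.023]
wrist_force: [-0.1, -0.2, -0.3]
opening: 0.549
gripper_force: 0.0
```

Request:
move_arm(motion=[0.1, 0, 0, -0.5, 0, 0, 0, 0.1, 0, 0, -0.8, 0, 0, 0, 0.1, 0, 0, -0.9, 0, 0, 0, 0.1, 0, 0, -0.9, 0, 0, 0, 0.1, 0, 0, -0.9, 0, 0, 0, 0.1, 0, 0, 0, 0, 0, 0, 0.1, 0, 0, 0, 0, 0, 0])

```text
time_s: 20.33
eef_pos: [0.5934, 0.031, 0.2271]
eef_rot: [0.301, 0.074, 0.95, -0.023]
wrist_force: [0.3, 0.0, -0.2]
opening: 0.554
gripper_force: 0.0
```

```bash
cat > lev2.py <<'E'
exec(open('lev.py').read().split('# knob: tool')[0])
m=(im.max(2)<45).astype(np.uint8); n,l,s,cc=cv2.connectedComponentsWithStats(m)
for i in range(1,n):
    if 300<s[i,4]<2500 and .8<s[i,2]/s[i,3]<1.25:
        K=plane(c,[cc[i]],H,X)[0]-H; print('knob',s[i],cc[i],'ang',np.arctan2(K@Y,K[2]),'r',np.hypot(K@Y,K[2]))
# diamond only: r>.052
for r0,r1 in((.02,.05),(.053,.072)):
    R_=np.hypot(y,z);ww=w&(R_>r0)&(R_<r1);print('ptr',r0,ww.sum(),np.arctan2(y[ww].mean(),z[ww].mean()),'spread',np.ptp(np.arctan2(y[ww],z[ww])))
E
python3 lev2.py
```

```text
t 20.33 pos [0.593 0.031 0.227] q [ 0.301  0.074  0.95  -0.023] F [ 0.312  0.009 -0.231] open 0.554 gf 0.0
shift0 [0. 0. 0.] turn [0. 0. 0.] shift1 [0. 0. 0.]
pointer n 301 ang fit 0.4473211687356114 mean 0.5138296747034498
knob [305 191  31  31 725] [319.628 206.194] ang 0.42846053732781303 r 0.11100738632686422
knob [   0  217   63   60 1936] [ 25.172 248.567] ang -0.8627002231110676 r 0.2128198652673696
knob [   0  267   41   48 1176] [ 14.673 291.918] ang -0.7180038311828827 r 0.22517679244646582
ptr 0.02 121 0.5428121823840659 spread 0.4242355614802307
ptr 0.053 126 0.4973280346812554 spread 0.3029248597772799
```

Request:
move_arm(motion=[0.1, 0, 0.8, -0.3, 0, 0, 0, 0.1, 0, 0.8, -0.3, 0, 0, 0, 0.1, 0, 0, 0, 0, 0, 0, 0.1, 0, 0, 0, 0, 0, 0])

```text
time_s: 20.72
eef_pos: [0.591, 0.0722, 0.2369]
eef_rot: [0.3, 0.073, 0.951, -0.024]
wrist_force: [0.2, -0.7, 0.2]
opening: 0.553
gripper_force: 0.0
```

```bash
python3 lev2.py
cat > dia.py <<'E'
from st import *
X=np.array([np.cos(-.156),np.sin(-.156),0]);Y=np.array([-X[1],X[0],0]);H=np.array([.635,-.025,.055])
for f in('w6','w8'):
    c=pickle.load(open(f+'.pkl','rb')); im=c['image']
    p=proj(c,H+X*.016+.062*(np.sin(.487)*Y+np.cos(.487)*np.array([0,0,1])))[0]
    x,y=np.round(p).astype(int); print(f,p)
    sat=np.ptp(im[y-14:y+15,x-14:x+15].astype(int),axis=2); mn=im[y-14:y+15,x-14:x+15].min(2)
    for a in range(0,29,1): print(''.join('#' if s<40 and v>150 else '+' if s<40 and v>110 else '.' for s,v in zip(sat[a],mn[a])))
E
python3 dia.py
```

```text
t 20.72 pos [0.591 0.072 0.237] q [ 0.3    0.073  0.951 -0.024] F [ 0.193 -0.736  0.221] open 0.553 gf 0.0
shift0 [0. 0. 0.] turn [0. 0. 0.] shift1 [0. 0. 0.]
pointer n 219 ang fit 0.4669066292847294 mean 0.4826582476319774
knob [258 189  30  30 675] [272.151 203.92 ] ang 0.4271122346422873 r 0.11134767723196388
ptr 0.02 79 0.46669779634590863 spread 0.17405217532097217
ptr 0.053 105 0.49502717730523094 spread 0.28444617407903927
w6 [358.316 180.542]
########+++.........++....+++
+########+.......++++++++++++
++########...................
.++#######+..................
..++#######..................
...+########.................
...++########................
....++########...............
.....++#######...............
......+##########............
.......##############........
.........############........
.........###########.........
.........###########.........
........############.........
........###########+.........
........###########+.........
........###########+.........
..........#########..........
.............+#####..........
.............................
...............
[... 415 characters left out ...]
..........
...++++####++++..............
....+++#####+++..............
....++++####+++###...........
.....+++#####+++######.......
.....+++#####+++#######......
.....++++#####+++######......
......+++#####+++######......
......++++#####+++####.......
......++++#####+++####.......
......+++++####++++##........
......#++++#####+++##........
......##++++####++++.........
......###+++#####+++.........
.........++++####++++........
..........+++#####+++........
..........++++####++++.......
...........+++#####+++.......
...........+++#####+++.......
............+++++###+........
.............+++.+#+.........
.............++++.+..........
.............++++............
.............++..............
```

Run:
```python
from h import *
goal([.6494,.0189,.1447],tilt(-.156))
```

```text
t 20.77 pos [0.591 0.071 0.237] q [ 0.299  0.074  0.951 -0.024] F [-0.252 -0.776  0.472] open 0.551 gf 0.0
shift0 [-0.054 -1.69   4.529] turn [-0.009 -0.008  0.015] shift1 [-0.053 -1.694  4.527]
```

Request:
move_arm(motion=[0.2, -0.03, -0.85, 0, 0, 0, 0, 0.2, -0.02, -0.84, 0, 0, 0, 0, 0.2, 0, 0, 0.5, 0, 0, 0, 0.2, 0, 0, 0.9, 0, 0, 0, 0.2, 0, 0, 0.9, 0, 0, 0, 0.2, 0, 0, 0.9, 0, 0, 0, 0.2, 0, 0, 0.8, 0, 0, 0, 0.2, 0, 0, 0.5, 0, 0, 0, 0.2, 0, 0, 0, 0, 0, 0])

```text
time_s: 21.52
eef_pos: [0.6484, 0.0172, 0.1429]
eef_rot: [0.298, 0.075, 0.951, -0.025]
wrist_force: [-0.4, -0.2, -0.6]
opening: 0.601
gripper_force: 0.0
```

Request:
move_arm(motion=[-1, 0, 0, 0, 0, 0, 0, -1, 0, 0, 0, 0, 0, 0, -1, 0, 0, 0, 0, 0, 0, -1, 0, 0, 0, 0, 0, 0, -1, 0, 0, 0, 0, 0, 0, -1, 0, 0, 0, 0, 0, 0])

```text
time_s: 22.02
eef_pos: [0.6492, 0.0193, 0.1475]
eef_rot: [0.301, 0.074, 0.951, -0.023]
wrist_force: [-6.7, -1.0, 5.2]
opening: 0.269
gripper_force: 60.8
```

Request:
move_arm(motion=[-1, 0.03, 0.12, 0.05, 0, 0, 0, -1, 0.03, 0.12, 0.05, 0, 0, 0, -1, 0, 0, 0, 0, 0, 0, -1, 0, 0, 0, 0, 0, 0, -1, 0, 0, 0, 0, 0, 0])

```text
time_s: 22.43
eef_pos: [0.6502, 0.0244, 0.1443]
eef_rot: [0.3, 0.074, 0.951, -0.024]
wrist_force: [-4.5, -2.8, 5.1]
opening: 0.269
gripper_force: 66.5
```

Request:
move_arm(motion=[0.1, 0, 0, 0, 0, 0, 0, 0.1, 0, 0, 0, 0, 0, 0, 0.1, 0, 0, 0, 0, 0, 0, 0.1, 0, 0, 0, 0, 0, 0, 0.1, 0, 0, -0.5, 0, 0, 0, 0.1, 0, 0, -0.8, 0, 0, 0, 0.1, 0, 0, -0.9, 0, 0, 0, 0.1, 0, 0, -0.9, 0, 0, 0, 0.1, 0, 0, -0.9, 0, 0, 0, 0.1, 0, 0, 0, 0, 0, 0])

```text
time_s: 23.27
eef_pos: [0.5937, 0.0352, 0.2298]
eef_rot: [0.303, 0.074, 0.95, -0.022]
wrist_force: [0.9, -0.0, 0.5]
opening: 0.554
gripper_force: 0.0
```

Request:
move_arm(motion=[0.1, 0, -0.8, -0.2, 0, 0, 0, 0.1, 0, -0.8, -0.2, 0, 0, 0, 0.1, 0, -0.8, -0.2, 0, 0, 0, 0.1, 0, 0, 0, 0, 0, 0, 0.1, 0, 0, 0, 0, 0, 0])

```text
time_s: 23.68
eef_pos: [0.5758, -0.0247, 0.238]
eef_rot: [0.3, 0.075, 0.951, -0.023]
wrist_force: [-0.0, 0.7, 0.1]
opening: 0.552
gripper_force: 0.0
```

```bash
python3 lev2.py; python3 dia.py | sed -n '/w8/,$p'
```

```text
t 23.68 pos [ 0.576 -0.025  0.238] q [ 0.3    0.075  0.951 -0.023] F [-0.013  0.69   0.055] open 0.552 gf 0.0
shift0 [0. 0. 0.] turn [0. 0. 0.] shift1 [0. 0. 0.]
pointer n 345 ang fit 0.5737569692613014 mean 0.5271947149126703
knob [379 187  29  29 647] [392.607 200.813] ang 0.46771491668947907 r 0.11122851369377491
ptr 0.02 109 0.46518671884125434 spread 0.3657420767464741
ptr 0.053 176 0.5281880367077143 spread 0.37494926549535706
w8 [361.243 175.821]
#####+.....+++++++++.........
######+....+++++++++.........
+######+....+++++++++........
+++#####+....+++++++++.......
.+++#####+..+++++++++++......
.+++######+.+++++++++#++.....
..+++######+.++++######+.....
...++++#####..++++######++...
....++######+..++++######+...
....++#######+.+++++######+..
.....+########+.+++++######+.
......++#######+.+++++######+
........+#######+.++++#######
........+########..++++######
.......+##########..++++#####
.......+##+#######+.+++++####
.......#####+######+.+++++###
.......#############+.+++++##
.......##############..+++++#
..........##########+...+++++
.............+######.....++++
..........................+++
...........................++
...........................++
............................+
.............................
.............................
.............................
.............................
```

```bash
cat > edge.py <<'E'
from st import *
from scipy.ndimage import map_coordinates,gaussian_filter1d
X=np.array([np.cos(-.156),np.sin(-.156),0]);Y=np.array([-X[1],X[0],0]);Z=np.array([0,0,1.]);H=np.array([.635,-.025,.055])
def centre(f,off,a,rs,half,w):
    c=pickle.load(open(f+'.pkl','rb'));im=c['image'].astype(float)
    u=np.sin(a)*Y+np.cos(a)*Z; v=np.cos(a)*Y-np.sin(a)*Z
    s=np.arange(-half,half,.25e-3); out=[]
    for q in rs:
        p=proj(c,H+X*off+u*q+v*s[:,None])
        G=sum(np.abs(gaussian_filter1d(map_coordinates(im[:,:,k],[p[:,1],p[:,0]],order=1),3,order=1)) for k in range(3))
        n=int(w/.25e-3); best=max(((G[i]+G[i+m],s[i]+s[i+m],m*.25) for m in range(n-5,n+6) for i in range(len(s)-m) if abs(s[i]+s[i+m])/2<.006),key=lambda t:t[0])
        out.append((q,best[1]/2,best[2]))
    o=np.array(out); k=np.polyfit(o[:,0],o[:,1],1); res=o[:,1]-np.polyval(k,o[:,0]); g=abs(res)<1.0e-3
    if g.sum()>3:k=np.polyfit(o[g,0],o[g,1],1)
    print(f,'slope ang',round(a+np.arctan(k[0]),4),'off at hinge mm',round(k[1]*1e3,2),'n',g.sum(),'/',len(g),'offs',np.round(o[:,1]*1e3,1).tolist())
import sys
if len(sys.argv)<2:
    centre('w6',0,-.507,np.arange(.03,.092,.004),.011,.010)
    centre('w6',.014,.487,np.arange(.018,.05,.002),.009,.008)
    centre('w6',.016,.487,np.arange(.018,.05,.002),.009,.008)
    centre('w8',.016,.487,np.arange(.018,.05,.002),.009,.008)
a=float(sys.argv[1]) if len(sys.argv)>1 else .468
centre('w8',0,a,np.arange(.03,.092,.004),.011,.010)
E
python3 edge.py
```

```text
w6 slope ang -0.5268 off at hinge mm 2.22 n 15 / 16 offs [-0.6, 1.4, 1.4, 1.4, 1.1, 1.1, 1.4, 1.6, 1.6, 0.1, 0.1, 1.4, 1.4, 1.1, -0.1, 0.0]
w6 slope ang 0.5105 off at hinge mm -2.01 n 16 / 16 offs [-1.5, -1.5, -1.5, -1.5, -1.4, -1.5, -1.4, -1.2, -1.2, -1.1, -1.0, -1.1, -1.0, -0.9, -0.9, -1.0]
w6 slope ang 0.5113 off at hinge mm -0.74 n 16 / 16 offs [-0.2, -0.2, -0.1, -0.2, -0.1, -0.1, 0.0, 0.0, 0.1, 0.1, 0.1, 0.3, 0.4, 0.4, 0.4, 0.4]
w8 slope ang 0.4886 off at hinge mm -1.53 n 16 / 16 offs [-1.9, -1.7, -2.0, -1.9, -0.6, -1.7, -0.6, -0.6, -0.9, -1.7, -1.7, -1.7, -1.6, -1.6, -1.6, -1.5]
w8 slope ang 0.4802 off at hinge mm -1.67 n 14 / 16 offs [-1.5, -1.1, -1.1, -1.1, -1.1, -2.4, -2.4, -1.1, -0.9, -0.6, -0.6, -0.6, -0.9, -1.4, -0.4, -0.4]
```

Run:
```python
from h import *
goal([.6507,.0234,.1427],tilt(-.156))
```

```text
t 23.73 pos [ 0.576 -0.024  0.238] q [ 0.3    0.074  0.951 -0.023] F [-0.653  0.53  -0.041] open 0.55 gf 0.0
shift0 [0.007 2.325 4.642] turn [ 0.001  0.011 -0.001] shift1 [0.001 2.326 4.642]
```

Request:
move_arm(motion=[0.2, 0, 0.8, 0, 0, 0, 0, 0.2, 0, 0.8, 0, 0, 0, 0, 0.2, 0, 0.72, 0, 0, 0, 0, 0.2, 0, 0, 0.8, 0, 0, 0, 0.2, 0, 0, 0.9, 0, 0, 0, 0.2, 0, 0, 0.9, 0, 0, 0, 0.2, 0, 0, 0.9, 0, 0, 0, 0.2, 0, 0, 0.75, 0, 0, 0, 0.2, 0, 0, 0.4, 0, 0, 0, 0.2, 0, 0, 0, 0, 0, 0])

```text
time_s: 24.57
eef_pos: [0.6504, 0.0236, 0.1399]
eef_rot: [0.299, 0.073, 0.951, -0.024]
wrist_force: [-0.4, 0.4, -0.2]
opening: 0.598
gripper_force: 0.0
```

Request:
move_arm(motion=[-1, 0, 0, 0, 0, 0, 0, -1, 0, 0, 0, 0, 0, 0, -1, 0, 0, 0, 0, 0, 0, -1, 0, 0, 0, 0, 0, 0, -1, 0, 0, 0, 0, 0, 0, -1, 0.02, 0.09, 0.03, 0, 0, 0, -1, 0.02, 0.08, 0.02, 0, 0, 0, -1, 0, 0, 0, 0, 0, 0, -1, 0, 0, 0, 0, 0, 0])

```text
time_s: 25.32
eef_pos: [0.6514, 0.0261, 0.143]
eef_rot: [0.301, 0.074, 0.95, -0.024]
wrist_force: [-9.3, -2.4, 12.5]
opening: 0.277
gripper_force: 63.6
```

Request:
move_arm(motion=[0.1, 0, 0, 0, 0, 0, 0, 0.1, 0, 0, 0, 0, 0, 0, 0.1, 0, 0, 0, 0, 0, 0, 0.1, 0, 0, 0, 0, 0, 0, 0.1, 0, 0, -0.5, 0, 0, 0, 0.1, 0, 0, -0.8, 0, 0, 0, 0.1, 0, 0, -0.9, 0, 0, 0, 0.1, 0, 0, -0.9, 0, 0, 0, 0.1, 0, 0, -0.9, 0, 0, 0, 0.1, 0, 0, 0, 0, 0, 0])

```text
time_s: 26.15
eef_pos: [0.5946, 0.0374, 0.2272]
eef_rot: [0.302, 0.074, 0.95, -0.022]
wrist_force: [0.8, 0.0, 0.8]
opening: 0.55
gripper_force: 0.0
```

Request:
move_arm(motion=[0.1, 0, -0.8, -0.2, 0, 0, 0, 0.1, 0, -0.8, -0.2, 0, 0, 0, 0.1, 0, -0.8, -0.2, 0, 0, 0, 0.1, 0, 0, 0, 0, 0, 0, 0.1, 0, 0, 0, 0, 0, 0])

```text
time_s: 26.57
eef_pos: [0.5768, -0.0225, 0.2353]
eef_rot: [0.3, 0.075, 0.951, -0.023]
wrist_force: [-0.3, 0.3, 0.2]
opening: 0.549
gripper_force: 0.0
```

```bash
sed -i 's/H=np.array(\[.635,-.025,.055\])/H=np.array([.635,-.025,.055])+np.array([-.0001,-.0005,.00175])/' lev.py edge.py; python3 lev2.py; python3 edge.py
```

```text
t 26.57 pos [ 0.577 -0.023  0.235] q [ 0.3    0.075  0.951 -0.023] F [-0.347  0.35   0.154] open 0.549 gf 0.0
shift0 [0. 0. 0.] turn [0. 0. 0.] shift1 [0. 0. 0.]
pointer n 385 ang fit 0.5925820101235159 mean 0.5580534971510298
knob [379 188  29  30 657] [392.658 201.903] ang 0.49880095135555674 r 0.10995103020496806
ptr 0.02 133 0.5061748033355937 spread 0.4765958979547332
ptr 0.053 183 0.5581131070055919 spread 0.3905584627712112
w6 slope ang -0.5311 off at hinge mm 1.85 n 16 / 16 offs [0.6, 0.9, 0.9, 0.9, 0.9, 0.9, 1.5, 1.3, -0.1, -0.2, -0.4, -0.2, 0.8, -0.2, -0.4, -0.4]
w6 slope ang 0.5136 off at hinge mm -0.85 n 16 / 16 offs [-0.1, -0.4, -0.4, -0.2, -0.2, -0.1, 0.0, 0.0, -0.1, 0.1, 0.1, 0.3, 0.4, 0.4, 0.4, 0.4]
w6 slope ang 0.5088 off at hinge mm 0.65 n 16 / 16 offs [1.0, 1.0, 1.1, 1.3, 1.3, 1.3, 1.3, 1.3, 1.4, 1.5, 1.5, 1.6, 1.9, 1.6, 1.6, 1.4]
w8 slope ang 0.4838 off at hinge mm 0.23 n 15 / 16 offs [-0.4, 1.1, -0.2, 1.1, 1.4, -0.2, -0.1, -0.4, 0.0, 0.0, 0.1, 0.1, 0.1, 0.1, 0.3, 0.3]
w8 slope ang 0.5064 off at hinge mm -0.74 n 15 / 16 offs [0.4, 0.6, 0.9, 0.9, -0.1, 0.9, 1.1, 1.5, 1.9, 1.9, 2.1, 2.1, 1.9, 2.6, 2.6, 2.6]
```

Run:
```python
from st import *
c=pickle.load(open('w8.pkl','rb'));W=np.array(c['world_from_camera'])
Y=np.array([.1554,.9879,0]);d=W[:3,3]-np.array([.635,-.0255,.0567]);print(d@Y,d[2],'need dy units',(np.tan(.508)*d[2]-d@Y)/.025)
```

```text
-0.006887897803686203 0.24713150704307205 need dy units 5.7789950140106425
```

Request:
move_arm(motion=[0.1, 0, 0.8, 0, 0, 0, 0, 0.1, 0, 0.9, 0, 0, 0, 0, 0.1, 0, 0.9, 0, 0, 0, 0, 0.1, 0, 0.9, 0, 0, 0, 0, 0.1, 0, 0.9, 0, 0, 0, 0, 0.1, 0, 0.8, 0, 0, 0, 0, 0.1, 0, 0.58, 0, 0, 0, 0, 0.1, 0, 0, 0, 0, 0, 0, 0.1, 0, 0, 0, 0, 0, 0])

```text
time_s: 27.37
eef_pos: [0.599, 0.1227, 0.2344]
eef_rot: [0.3, 0.073, 0.951, -0.024]
wrist_force: [0.3, -1.1, 0.5]
opening: 0.552
gripper_force: 0.0
```

```bash
python3 lev2.py
cat > al.py <<'E'
from st import *
Y=np.array([.1554,.9879,0]);X=np.array([.9879,-.1554,0]);H=np.array([.6349,-.0255,.0567])
c=pickle.load(open('w8.pkl','rb'));W=np.array(c['world_from_camera']);d=W[:3,3]-H;print('cam ang',np.arctan2(d@Y,d[2]))
im=c['image']; a=.508;u=np.sin(a)*Y+np.cos(a)*np.array([0,0,1])
p=proj(c,[H+u*.03,H+u*.11,H+X*.016+u*.062]);print(p)
x,y=np.round(p[2]).astype(int);P=im[y-22:y+18,x-22:x+22].astype(int)
s=np.ptp(P,axis=2);m=P.min(2)
for i in range(len(P)): print(''.join('#' if a<40 and b>165 else '+' if a<40 and b>110 else 'o' if a<40 else '.' for a,b in zip(s[i],m[i])), P[i,::4].mean(1).astype(int).tolist() if i%8==0 else '')
E
python3 al.py
```

```text
t 27.37 pos [0.599 0.123 0.234] q [ 0.3    0.073  0.951 -0.024] F [ 0.289 -1.121  0.517] open 0.552 gf 0.0
shift0 [0. 0. 0.] turn [0. 0. 0.] shift1 [0. 0. 0.]
pointer n 252 ang fit 0.49718089267812815 mean 0.4912607858562471
knob [203 189  32  30 716] [218.271 203.42 ] ang 0.4968287715435702 r 0.11021615132591514
knob [616 222  24  25 430] [629.637 234.688] ang 1.2474562321910134 r 0.39726739461861366
ptr 0.02 108 0.4762166646755602 spread 0.5083243544410618
ptr 0.053 117 0.5033669319788324 spread 0.30021201473748016
cam ang 0.5154271803582842
[[196.228 147.469]
 [219.657 202.65 ]
 [209.877 179.093]]
ooooo+++++++++++++++++++++++++++++++++++++++ [110, 108, 152, 165, 131, 159, 159, 157, 157, 158, 158]
ooooo+++++++++++++++++++++++++++++++++++++++ 
ooooo+++++++++++++++++++++++++++++++++++++++ 
oooooo++++++++++++++++++++++++++++++++++++++ 
ooooo+++++++++++++++++++++++++++++++++oooooo 
ooooo+++++++++++++++++++++++++++++++++ooooo+ 
oooo+++++++++++++++++++++++++++++++++oooo+++ 
....oo.oo+++++++++++++++++ooooooooo...oooooo 
..........+++++++++++....................... [172, 116, 130, 162, 162
[... 910 characters left out ...]
o.ooo..... 
...............#+++++++++++++oooo....ooo.... 
.................++++++++++++oo.......+o.... 
.................+++++++++++++.............. 
.................o+++++++o++oo.............. 
............ooooooo+++++oo++ooo............. 
......ooooooooooooo++++++++oooo............. 
ooooooooooooooo....+++++oooooooooooo........ [59, 43, 59, 66, 122, 124, 100, 6, 4, 63, 108]
ooooooooooo.........++ooooooooooooooooo..... 
oooo.oooo...........+oooooooooooooooooooo... 
......oo............oooooooooooooooooooooo.. 
......oo............ooooooooooooooooooooooo. 
......oo...........ooooooooooooooooooooooooo 
++....oo..........oooooooooooooooooooooooooo 
+++++o++++++++++oooooooooooooooooooooooooooo
```

The pointer's diamond sticks out past the rod by about 5 px on one side and 3 px on the other, so the lever is about 0.013 rad short. One more small nudge.

Run:
```python
from h import *
goal([.651,.0252,.1419],tilt(-.156))
```

```text
t 27.42 pos [0.599 0.121 0.235] q [ 0.3    0.073  0.951 -0.024] F [ 0.403 -0.355  0.595] open 0.547 gf 0.0
shift0 [-0.043 -3.478  4.559] turn [-0.002 -0.     0.019] shift1 [-0.049 -3.479  4.558]
```

Request:
move_arm(motion=[0.2, -0.04, -0.7, 0, 0, 0, 0, 0.2, 0, -0.9, 0, 0, 0, 0, 0.2, 0, -0.9, 0, 0, 0, 0, 0.2, 0, -0.98, 0, 0, 0, 0, 0.2, 0, 0, 0.8, 0, 0, 0, 0.2, 0, 0, 0.9, 0, 0, 0, 0.2, 0, 0, 0.9, 0, 0, 0, 0.2, 0, 0, 0.9, 0, 0, 0, 0.2, 0, 0, 0.7, 0, 0, 0, 0.2, 0, 0, 0.36, 0, 0, 0, 0.2, 0, 0, 0, 0, 0, 0])

```text
time_s: 28.33
eef_pos: [0.6506, 0.0235, 0.1406]
eef_rot: [0.299, 0.075, 0.951, -0.024]
wrist_force: [-0.6, 0.9, -0.4]
opening: 0.597
gripper_force: 0.0
```

Request:
move_arm(motion=[-1, 0, 0, 0, 0, 0, 0, -1, 0, 0, 0, 0, 0, 0, -1, 0, 0, 0, 0, 0, 0, -1, 0, 0, 0, 0, 0, 0, -1, 0, 0, 0, 0, 0, 0, -1, 0.02, 0.07, 0.03, 0, 0, 0, -1, 0.02, 0.07, 0.02, 0, 0, 0, -1, 0, 0, 0, 0, 0, 0, -1, 0, 0, 0, 0, 0, 0])

```text
time_s: 29.08
eef_pos: [0.6517, 0.0274, 0.1431]
eef_rot: [0.301, 0.074, 0.95, -0.024]
wrist_force: [-9.5, -2.8, 10.9]
opening: 0.272
gripper_force: 62.0
```

Request:
move_arm(motion=[0.1, 0, 0, 0, 0, 0, 0, 0.1, 0, 0, 0, 0, 0, 0, 0.1, 0, 0, 0, 0, 0, 0, 0.1, 0, 0, 0, 0, 0, 0, 0.1, 0, 0, -0.5, 0, 0, 0, 0.1, 0, 0, -0.8, 0, 0, 0, 0.1, 0, 0, -0.9, 0, 0, 0, 0.1, 0, 0, -0.9, 0, 0, 0, 0.1, 0, 0, -0.9, 0, 0, 0, 0.1, 0, 0, 0, 0, 0, 0])

```text
time_s: 29.92
eef_pos: [0.5949, 0.0383, 0.227]
eef_rot: [0.302, 0.074, 0.95, -0.022]
wrist_force: [1.3, -0.6, 0.4]
opening: 0.553
gripper_force: 0.0
```

Request:
move_arm(motion=[0.1, 0, 0.8, 0, 0, 0, 0, 0.1, 0, 0.9, 0, 0, 0, 0, 0.1, 0, 0.9, 0, 0, 0, 0, 0.1, 0, 0.8, 0, 0, 0, 0, 0.1, 0, 0, -0.4, 0, 0, 0, 0.1, 0, 0, 0, 0, 0, 0, 0.1, 0, 0, 0, 0, 0, 0])

```text
time_s: 30.5
eef_pos: [0.6024, 0.1217, 0.2309]
eef_rot: [0.3, 0.074, 0.951, -0.024]
wrist_force: [-0.5, 0.2, 0.8]
opening: 0.548
gripper_force: 0.0
```

```bash
python3 lev2.py; python3 al.py
```

```text
t 30.5 pos [0.602 0.122 0.231] q [ 0.3    0.074  0.951 -0.024] F [-0.516  0.239  0.804] open 0.548 gf 0.0
shift0 [0. 0. 0.] turn [0. 0. 0.] shift1 [0. 0. 0.]
pointer n 268 ang fit 0.48965367481031613 mean 0.5015038948198064
knob [204 188  32  32 734] [219.09  203.402] ang 0.51344941009496 r 0.11017080039677973
ptr 0.02 119 0.4992362149603179 spread 0.4989661795257976
ptr 0.053 120 0.5041134756150782 spread 0.2964488780413508
cam ang 0.5212018674166873
[[194.639 147.284]
 [218.332 203.492]
 [208.58  179.425]]
ooooo+++++++++++++++++++++++++++++++++++++++ [112, 108, 146, 165, 138, 159, 160, 158, 158, 158, 158]
ooooo+++++++++++++++++++++++++++++++++++++++ 
oooooo++++++++++++++++++++++++++++++++++++++ 
oooooo+++++++++++++o+++++++++++++++++++++o++ 
ooooo++++++++++++++++++++++++++++++++++ooooo 
ooooo+++++++++++++++o+++++++++++++++++oooooo 
ooooo++++++++++++++++o++++++++++++++++oooo++ 
oooo+++++++++++++++++++++++oooooooo....o+ooo 
..........++++++++++++...................... [174, 168, 131, 155, 164, 135, 174, 181, 189, 193, 194]
...........+++++++++++...................... 
...........+++++
[... 815 characters left out ...]
+ooooo..... 
.............#####++++++++++++ooo....ooo.... 
.................#+++++++++++++o......+o.... 
...................++++++++++++o............ 
..................o++++++++++++o............ 
...............oooo++++++oo+oo+oo........... 
......ooo.oooooooooo++++++ooooooo........... 
...oo.oooooooooooo..++++++oooooooooooo...... [99, 79, 55, 60, 86, 123, 120, 18, 10, 2, 97]
ooooooooooooo........+++ooooooooooooooooo... 
ooooooooo............+ooooooooooooooooooooo. 
.....ooo..............oooooooooooooooooooooo 
.....ooo.............ooooooooooooooooooooooo 
.....ooo............oooooooooooooooooooooooo 
......oo............oooooooooooooooooooooooo 
+++++ooo++++......oooooooooooooooooooooooooo
```

```bash
python3 -c "
from cell import r
print(r.hand_in())"
```

```text
the job is handed in; nothing more can be done
None
```

The job is handed in at 30.5 s of the 67 s allowed: the chuck is pressed fully home and flush in the wheel socket, the speed lever lines up with the set pointer at about 0.51 rad, and I did not touch the pointer or the other things on the table.

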